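# Stack disc springs on the arbor, faces alternating, and lock the keeper

### The job

Make up the disc spring stack: turn the knob on the stand fully anticlockwise to its stop so that the keeper arm clears the arbor, then put every conical spring washer that lies on the bench onto the arbor, sitting down on one another, each facing the opposite way to its neighbours (keep each washer the way up it lies, and begin with the facing there is more of; either if equal). Then turn the knob fully clockwise to its stop so that the keeper lies over the stack, and leave everything else on the bench where it is.

Things in the scene. Friction and masses are not known exactly. Their poses are not given: they have to be found in the camera images.
- washer1_mid (a point): Steel conical spring washer, loose, either way up, 90 g, may be absent: 60 mm across, bore 28 mm, 12 mm high. A shallow dish: narrow end a flat ring 28-38 mm across; the wide end's outer edge is an upright band 6 mm high (half of the height). Point: on the axis, half-way up. z axis: along the axis, out of the wide hollow side; z up = hollow up (dish, band at top), z down = hollow down (dome, band at bottom).
- washer2_mid (a point): Steel conical spring washer, loose, either way up, 90 g, may be absent: 60 mm across, bore 28 mm, 12 mm high. A shallow dish: narrow end a flat ring 28-38 mm across; the wide end's outer edge is an upright band 6 mm high (half of the height). Point: on the axis, half-way up. z axis: along the axis, out of the wide hollow side; z up = hollow up (dish, band at top), z down = hollow down (dome, band at bottom).
- washer3_mid (a point): Steel conical spring washer, loose, either way up, 90 g, may be absent: 60 mm across, bore 28 mm, 12 mm high. A shallow dish: narrow end a flat ring 28-38 mm across; the wide end's outer edge is an upright band 6 mm high (half of the height). Point: on the axis, half-way up. z axis: along the axis, out of the wide hollow side; z up = hollow up (dish, band at top), z down = hollow down (dome, band at bottom).
- washer4_mid (a point): Steel conical spring washer, loose, either way up, 90 g, may be absent: 60 mm across, bore 28 mm, 12 mm high. A shallow dish: narrow end a flat ring 28-38 mm across; the wide end's outer edge is an upright band 6 mm high (half of the height). Point: on the axis, half-way up. z axis: along the axis, out of the wide hollow side; z up = hollow up (dish, band at top), z down = hollow down (dome, band at bottom).
- washer5_mid (a point): Steel conical spring washer, loose, either way up, 90 g, may be absent: 60 mm across, bore 28 mm, 12 mm high. A shallow dish: narrow end a flat ring 28-38 mm across; the wide end's outer edge is an upright band 6 mm high (half of the height). Point: on the axis, half-way up. z axis: along the axis, out of the wide hollow side; z up = hollow up (dish, band at top), z down = hollow down (dome, band at bottom).
- washer6_mid (a point): Steel conical spring washer, loose, either way up, 90 g, may be absent: 60 mm across, bore 28 mm, 12 mm high. A shallow dish: narrow end a flat ring 28-38 mm across; the wide end's outer edge is an upright band 6 mm high (half of the height). Point: on the axis, half-way up. z axis: along the axis, out of the wide hollow side; z up = hollow up (dish, band at top), z down = hollow down (dome, band at bottom).
- arbor_seat (a point): Stand, fixed: point on the axis of the upright arbor (22 mm post), on top of its round pedestal (54 mm across), 22 mm over the bench, where the first washer sits; k-th washer (from 0) of an alternating stack has its middle 6 + 12 k mm above it. x axis: level, towards the keeper's spindle 90 mm away; z up. Base plate 8 mm thick, 80 mm wide, from 45 mm on the -x side to 120 mm on the +x side.
- arbor_top (a point): Top of the arbor, on its axis, 104 mm over the bench; the last 8 mm taper to 10 mm diameter. Axes as arbor_seat.
- keeper (a joint): Angle (rad) of knob and keeper arm, one piece, about the upright spindle, growing anticlockwise seen from above. 0 = closed stop: the arm lies over the arbor, 4 mm above it, and no washer can pass. 1.4 = open stop: the arm is swung clear to the side. Stays where it is left; light friction, 0.06 N m.
- knob_grip (a point): Grip point of the knob, on the spindle's axis, 137 mm over the bench: a black upright bar 40 mm long (x), 14 mm thick (y), 34 mm high (116 to 150 mm over the bench) on a round 30 mm collar. The frame turns with the knob; the keeper arm, 104 mm long, 16 to 28 mm wide, points to -x below the bar, its top 113 mm over the bench.
- bolt_m12: Hex bolt with a nut, 22x68x19 mm, loose bystander lying on the bench; leave it. Origin at the centre of its underside.
- nut_m16: Hex nut, 26x30x13 mm, loose bystander lying on the bench; leave it. Origin at the centre of its underside.
There are look-alikes about, which are no part of the job. What is shaped like the part that bears washer5_mid but red is not meant.

How it is judged:
By the outcome, as a careful person would: the job done as asked, in the order asked, and still so for the second after the job is handed in, with the robot touching nothing.
Of washer1, washer3, washer5 only 2 to 3 are there at a start; the rules pass over those that are not, and their reading is None.
Of washer2, washer4, washer6 only 2 to 3 are there at a start; the rules pass over those that are not, and their reading is None.
At some moment in a run one of washer1, washer2, washer3, washer4, washer5, washer6 may be knocked a few centimetres aside while the robot is not near it.
It also fails if it takes over 210 s, if anything falls off the work surface, if the arm or the gripper's body presses on something with over 40 N, if the wrist force passes 120 N, or if a joint passes its speed limit or range.

### The arm

A 6-joint arm with a two-finger parallel gripper is mounted at the origin on a cart in front of the work surface, level with it; the furniture and walls round the work are solid. World frame = base frame: x ahead of the robot, y to its left, z up, the work surface at z = 0. Lengths are in m, angles in rad, forces in N, time in s.
With the tool pointing down it reaches from about 0.35 to 0.975 m from the base axis. Payload 4.9 kg.
Tool frame: the origin (TCP) lies on the centre line of the jaws, within the pads' length; the fingertips stand ctrl.nose_length ahead of it and the grasp point (between the pads) lies 2 mm behind it (ctrl.nose_length is the distance from the TCP to the fingertips, in m); z points along the fingers, y is the direction in which the jaws open and shut (so a half turn about z gives the same grasp; the last joint's range is limited). The gripper opens to 85 mm and grips with 20 to 120 N. Pads are 22 mm wide; open, the fingers measure 114 mm over their backs; the gripper's body (76 mm by 85 mm) begins 54 mm behind the grasp point. The pads swing forward as they close: fully open they stand 13 mm farther back than shut.
Start: joints at [1.219, 0.053, 1.613, -0, 1.476, -0.119], TCP at [0.144, 0.608, 0.248] pointing down, gripper open.
Joint ranges: [-3.01, 3.01], [-1.01, 2.22], [0.06, 2.58], [-1.02, 4.17], [0.09, 2.62], [-3.14, 3.14]. Speed limits (rad/s): [2.57, 2.57, 3.14, 3.14, 3.14, 3.14].

### API

Orientations are given as a rotation vector (axis times angle).
In Python, from station import sensors, get_image, order, ctrl gives the robot as it stands.
- The arm moves only by the tool move_arm, never from a script. Its argument "increments" is a list of rows, each a list of 5 numbers: the shift along the tool's x, y, z in cm, then the turn about the tool's z in degrees, then the finger opening in cm, from 0 to 8.54. In form: [[dx, dy, dz, twist, gripper], ...]. A call has 1 to 5 rows; each row is the pose to reach, as a shift and turn from the pose commanded when the call began, along the tool's axes at that moment; what a row does not reach only later rows make up. A row lasts 1/8 s, in which the tool goes at most 62.5 mm and 10.7 degrees, less where a joint would pass 70% of its speed; a pose out of reach is approached as far as the arm can. A call with a gripper value outside its range is refused whole. The fingers move at their own pace and stop on an object; "newtons" is the grip in N (left out, the last holds). Time passes only in rows, so rows that repeat a pose let the fingers close. It gives the time, the measured TCP pose, the force and the opening at its end, in the units of the state.
- sensors.get_obs(): the state, without advancing time (a new reading comes with each control period).
- get_image(name): name is "scene" or "side" or "wrist"; returns a dict with "image" (384x512x3 uint8, red, green, blue), "K" (3x3 intrinsics, pixels), "D" ([k1, k2, p1, p2, k3] as OpenCV has them; the pictures are not rectified), "R" (3x3) and "t" (3): a world point X has camera coordinates R X + t. Camera axes: x right, y down, z forward; pixel columns grow to the right and rows downward; lengths in m; the calibration is good to about 2 mm. A picture is of the moment at which its call begins. There is no depth.
- order.finish_job(): hands the job in, once; it reports no verdict.
The state is a dict: "t": time; "q": joint angles; "dq": joint speeds; "effort": joint torques, N m; "tool_pos": TCP position; "tool_rot": TCP orientation; "contact_force": force on the tool from outside, world axes, zero at the start; "wrist_torque": the same for the moment, N m; "opening": finger opening in m.
Only numpy, scipy, OpenCV 4.12 (cv2) and the standard library are available. Lean on these libraries where they do the work, as an engineer would, in place of code of your own. Each camera call takes 0.05 s, during which the arm holds its last target.

## Working session

There is one attempt and no reset: what is moved stays moved. The work goes in short steps, Python scripts to look and compute and a tool call to move; the robot and the scene stay as the last step left them, time stands still between calls to the robot, and variables do not carry over. Pictures are saved under pics/ and viewed, and the job is handed in when it is done.

Besides the shell and the picture viewer there is one more tool, called after "Call:" as name([rows], argument=value, ...), one row to a line, values as JSON. move_arm: Moves the arm, as the interface text tells. Its arguments: {"type":"object","properties":{"increments":{"type":"array"},"newtons":{"type":"number"}},"required":["increments"]}

```bash
mkdir -p pics; ls; cat > h.py <<'E'
import numpy as np, cv2, json
from station import sensors,get_image,order,ctrl
def snap(name,fn,scale=1.5):
    d=get_image(name); im=cv2.cvtColor(d['image'],cv2.COLOR_RGB2BGR)
    np.savez('pics/'+fn+'.npz',**{k:np.array(d[k]) for k in d})
    cv2.imwrite('pics/'+fn+'.png',cv2.resize(im,None,fx=scale,fy=scale,interpolation=cv2.INTER_CUBIC)); return d
def load(fn): return dict(np.load('pics/'+fn+'.npz'))
def pix2w(d,uv,z):
    uv=np.array(uv,float).reshape(-1,1,2)
    n=cv2.undistortPoints(uv,d['K'],d['D']).reshape(-1,2)
    r=np.c_[n,np.ones(len(n))]@d['R']; c=-d['R'].T@d['t']
    return c+r*((z-c[2])/r[:,2])[:,None]
def w2pix(d,X):
    rv=cv2.Rodrigues(d['R'])[0]
    return cv2.projectPoints(np.array(X,float).reshape(-1,3),rv,d['t'],d['K'],d['D'])[0].reshape(-1,2)
def crop(fn,u0,v0,u1,v1,out,s=4):
    im=cv2.imread  # noqa
    d=load(fn); i=cv2.cvtColor(d['image'],cv2.COLOR_RGB2BGR)[v0:v1,u0:u1]
    cv2.imwrite('pics/'+out+'.png',cv2.resize(i,None,fx=s,fy=s,interpolation=cv2.INTER_CUBIC))
E
python3 - <<'E'
from h import *
for n in ['scene','side','wrist']: 
    d=snap(n,n+'0'); print(n,-d['R'].T@d['t'], d['R'][2])
o=sensors.get_obs(); print(o, ctrl.nose_length)
E
```

```text
pics
scene [-0.10150907 -0.62928806  0.89978753] [ 0.5529473   0.52961807 -0.64323712]
side [0.03578372 1.17884681 0.84339541] [ 0.37106831 -0.78532499 -0.4955532 ]
wrist [0.06616198 0.62620483 0.37280205] [ 0.29816848 -0.0728976  -0.95172554]
{'t': 0.15, 'q': array([ 1.21900145e+00,  5.31830372e-02,  1.61396881e+00, -3.72874454e-06,
        1.47599613e+00, -1.18982797e-01]), 'dq': array([ 4.23916387e-04, -3.56121827e-03, -3.45248782e-03, -1.89205127e-04,
        7.97447051e-04,  7.08071689e-05]), 'effort': array([ 2.42691294e-04, -3.94238055e+01, -3.70723844e+01, -1.18385378e-04,
        4.60535550e-03,  3.04477135e-05]), 'tool_pos': array([0.14402901, 0.60771106, 0.24736501]), 'tool_rot': array([-3.64832648e-01, -3.11997429e+00,  2.37681938e-03]), 'contact_force': array([-0.20678606, -0.37954327, -0.77552872]), 'wrist_torque': array([-0.00667445, -0.00375336, -0.06664067]), 'opening': 0.08495498911633186} 0.017
```

View pics/scene0.png

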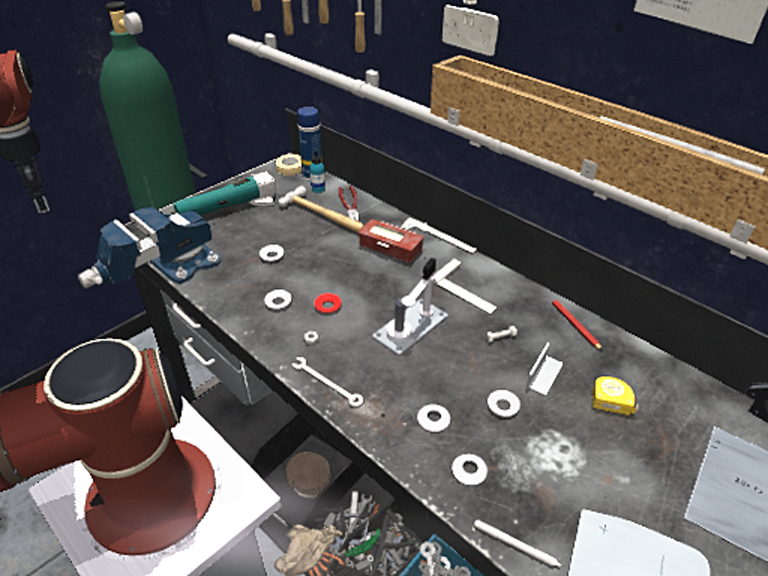

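View pics/side0.png

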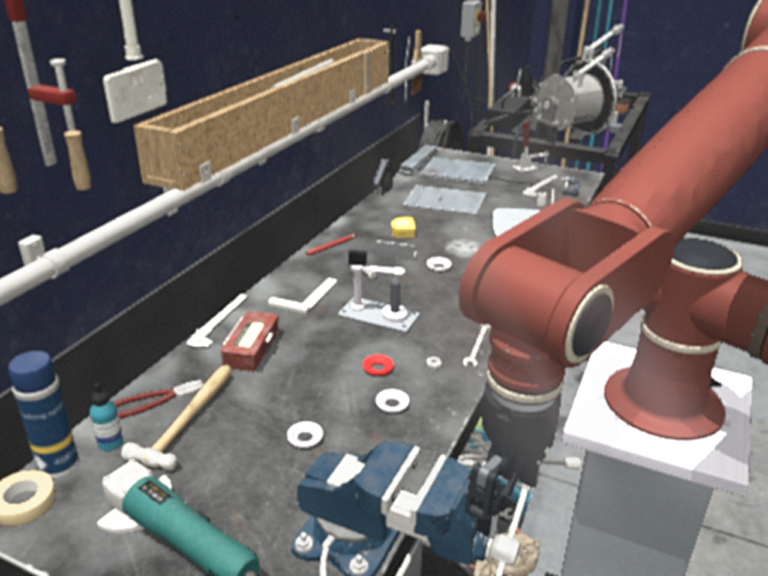

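View pics/wrist0.png

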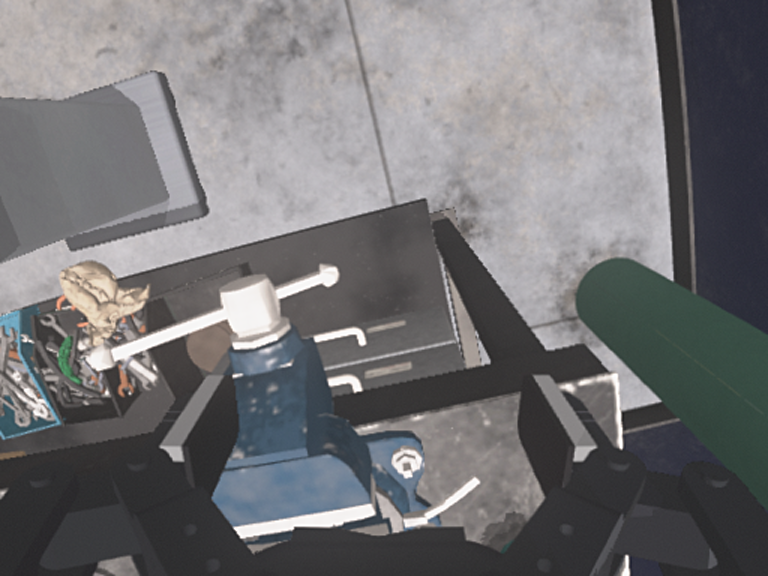

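The scene view (at 1.5x) shows five grey washers at (272,254), (278,300), (433,418), (503,404) and (470,470). There is also a red look-alike at (328,303), and the stand is at (410,310). I'll enlarge each one to see which way it faces.

```bash
python3 - <<'E'
from h import *
d=load('scene0')
pts=[(272,254),(278,300),(433,418),(503,404),(470,470),(328,303)]
tiles=[]
im=cv2.cvtColor(d['image'],cv2.COLOR_RGB2BGR)
for p in pts:
    u,v=int(p[0]/1.5),int(p[1]/1.5)
    tiles.append(cv2.resize(im[v-17:v+17,u-21:u+21],(252,204),interpolation=cv2.INTER_CUBIC))
cv2.imwrite('pics/tiles.png',np.vstack([np.hstack(tiles[:3]),np.hstack(tiles[3:])]))
print(pix2w(d,np.array(pts)/1.5,0.006).round(3))
crop('scene0',240,160,310,240,'stand',8)
E
```

```text
[[ 0.549  0.375  0.006]
 [ 0.451  0.227  0.006]
 [ 0.449 -0.239  0.006]
 [ 0.567 -0.314  0.006]
 [ 0.409 -0.356  0.006]
 [ 0.525  0.138  0.006]]
```

View pics/tiles.png

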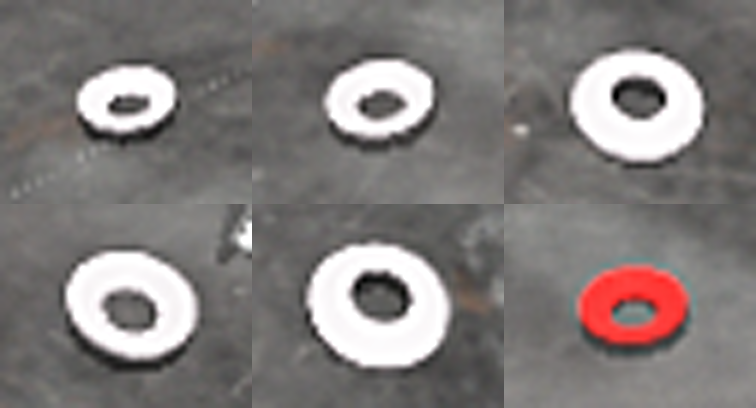

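View pics/stand.png

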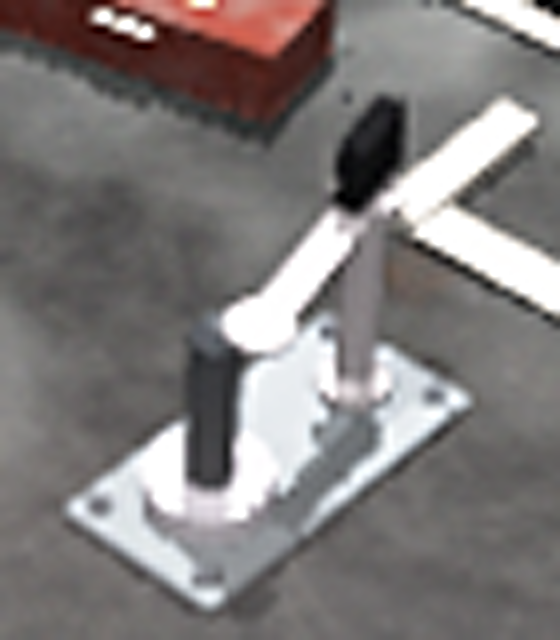

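```bash
python3 - <<'E'
from h import *
d=load('scene0')
f=lambda x,y:(240+x/8-.5,160+y/8-.5)
print('corners',pix2w(d,[f(70,508),f(210,605),f(472,400)],0.008).round(4))
print('arbor top',pix2w(d,[f(210,335)],0.104).round(4),'ped',pix2w(d,[f(210,490)],0.022).round(4))
print('knob top',pix2w(d,[f(385,100),f(372,150)],0.150).round(4), 'mid',pix2w(d,[f(372,150)],.137).round(4))
print('arm tip',pix2w(d,[f(245,325)],.113).round(4))
crop('side0',210,150,290,225,'stand2',8)
crop('side0',180,230,290,310,'wash2',7)
E
```

```text
corners [[ 0.5232 -0.006   0.008 ]
 [ 0.5238 -0.0819  0.008 ]
 [ 0.6855 -0.0811  0.008 ]]
arbor top [[ 0.5588 -0.046   0.104 ]] ped [[ 0.5595 -0.0483  0.022 ]]
knob top [[ 0.6697 -0.0353  0.15  ]
 [ 0.6422 -0.0521  0.15  ]] mid [[ 0.6551 -0.0421  0.137 ]]
arm tip [[ 0.5647 -0.0582  0.113 ]]
```

View pics/stand2.png

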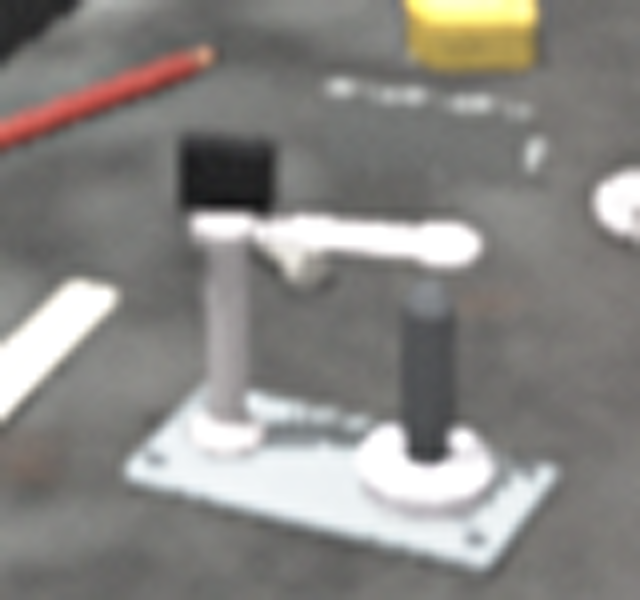

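View pics/wash2.png

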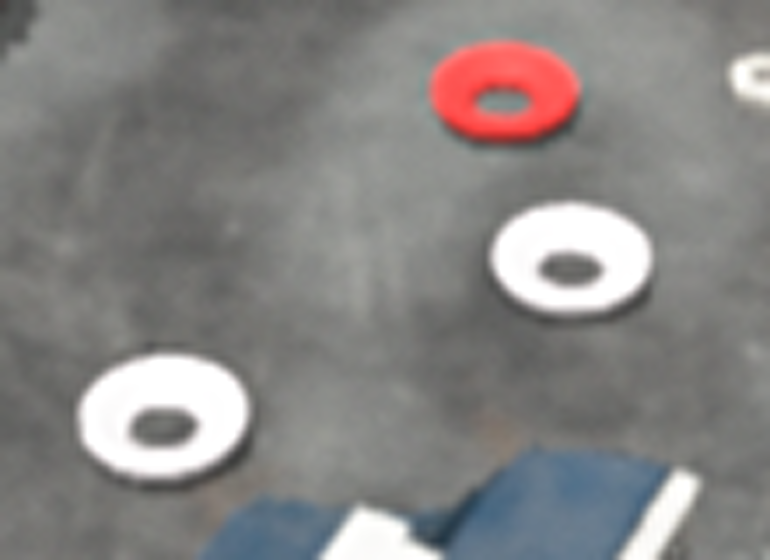

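Facing: the bores of (272,254), (278,300) and (503,404) sit low, so those three are dishes with the hollow up. (433,418) and (470,470) are domes. That makes 3 dishes and 2 domes, so the stack is dish, dome, dish, dome, dish. The red one is excluded, and the keeper is open by about 0.15 rad. Next I go over the stand for a close look.

```bash
cat >> h.py <<'E'
from scipy.spatial.transform import Rotation as Ro
def plan(target,yaw=None):
    """increments for world target; yaw = world direction (deg) of tool y, mod 180"""
    o=sensors.get_obs(); R=Ro.from_rotvec(o['tool_rot']).as_matrix()
    dl=R.T@(np.array(target)-o['tool_pos'])*100
    cur=np.degrees(np.arctan2(R[1,1],R[0,1])); tw=0
    if yaw is not None:
        tw=-((yaw-cur+90)%180-90)
    print('t %.2f pos %s yaw %.1f q6 %.2f F %s op %.4f'%(o['t'],o['tool_pos'].round(4),cur,o['q'][5],o['contact_force'].round(1),o['opening']))
    print(' d cm',dl.round(2),'twist',round(tw,1), 'len',np.linalg.norm(dl).round(1))
E
python3 -c "
from h import *
plan([.144,.608,.36]); plan([.50,-.045,.36],90); print(ctrl, dir(ctrl))"
```

```text
t 0.15 pos [0.144  0.6077 0.2474] yaw 76.7 q6 -0.12 F [-0.2 -0.4 -0.8] op 0.0850
 d cm [ 1.000e-02  1.000e-02 -1.126e+01] twist 0 len 11.3
t 0.15 pos [0.144  0.6077 0.2474] yaw 76.7 q6 -0.12 F [-0.2 -0.4 -0.8] op 0.0850
 d cm [-49.69 -55.31 -11.19] twist -13.3 len 75.2
<Robot object at 0x7feccb163e00> ['MotionError', '__class__', '__delattr__', '__dict__', '__dir__', '__doc__', '__eq__', '__format__', '__ge__', '__getattribute__', '__getstate__', '__gt__', '__hash__', '__init__', '__init_subclass__', '__le__', '__lt__', '__module__', '__ne__', '__new__', '__reduce__', '__reduce_ex__', '__repr__', '__setattr__', '__sizeof__', '__str__', '__subclasshook__', '__weakref__', 'nose_length']
```

Call:
move_arm([
  [-5, -5, -11, 0, 8.5],
  [-20, -20, -11, -13, 8.5],
  [-20, -20, -11, -13, 8.5],
  [-20, -20, -11, -13, 8.5],
  [-20, -20, -11, -13, 8.5],
], newtons=30)

```text
t: 0.78
tool_pos: [0.2901, 0.3704, 0.3571]
tool_rot: [0.008, 3.141, -0.0]
contact_force: [0.7, -0.7, 0.1]
opening: 0.085
```

```bash
python3 -c "
from h import *
plan([.50,-.045,.36],90); snap('wrist','w1')"
```

```text
t 0.78 pos [0.2901 0.3704 0.3571] yaw 89.7 q6 -0.82 F [ 0.7 -0.7  0.1] op 0.0850
 d cm [-21.21 -41.43  -0.28] twist -0.3 len 46.5
```

View pics/w1.png

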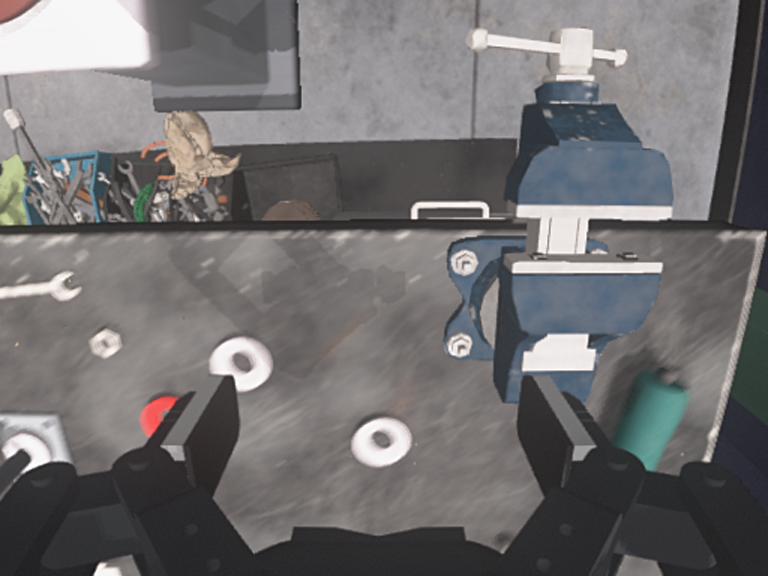

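The wrist view shows two grey dishes at (241,362) and (381,441), the red ring at (160,412), and the vise well clear. On to the stand.

Call:
move_arm([
  [-21, -41, 0, 0, 8.5],
  [-21, -41, 0, 0, 8.5],
  [-21, -41, 0, 0, 8.5],
  [-21, -41, 0, 0, 8.5],
  [-21, -41, 0, 0, 8.5],
])

```text
t: 1.45
tool_pos: [0.4309, 0.0913, 0.3569]
tool_rot: [0.009, 3.141, 0.0]
contact_force: [0.9, 0.1, -0.5]
opening: 0.0847
```

Call:
move_arm([
  [-8, -15, 0, 0, 8.5],
  [-8, -15, 0, 0, 8.5],
  [-8, -15, 0, 0, 8.5],
  [-8, -15, 0, 0, 8.5],
])

```text
t: 1.95
tool_pos: [0.51, -0.0595, 0.3558]
tool_rot: [-0.016, -3.139, -0.001]
contact_force: [-0.0, 0.3, 0.4]
opening: 0.0848
```

```bash
python3 -c "
from h import *
plan([.50,-.045,.36],90); snap('wrist','w2')"
```

```text
t 1.95 pos [ 0.51   -0.0595  0.3558] yaw 89.4 q6 -1.82 F [-0.   0.3  0.4] op 0.0848
 d cm [ 1.02  1.44 -0.41] twist -0.6 len 1.8
```

View pics/w2.png

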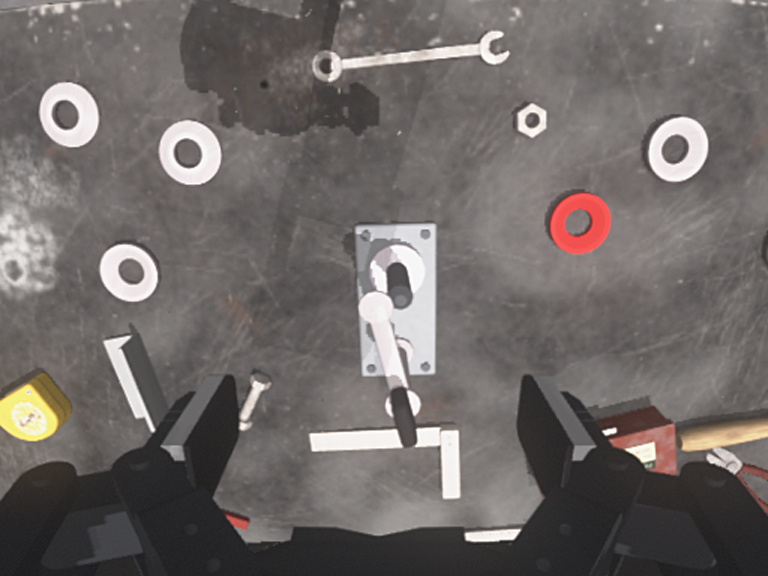

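The wrist view shows the whole stand: plate corners at (355,226) and (436,374), knob at (405,418), keeper tip at (375,306). Four of the washers are also in view.

```bash
python3 - <<'E'
from h import *
d=load('w2')
crop('w2',225,140,305,305,'w2c',4.8)
i=cv2.imread('pics/w2c.png'); print(i.shape)
cv2.imwrite('pics/w2c.png',i[:, :])
E
```

```text
(792, 384, 3)
```

```bash
python3 - <<'E'
from h import *
crop('w2',225,140,305,215,'w2a',8)
crop('w2',225,200,305,305,'w2b',5.7)
E
```

```text
(no output)
```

View pics/w2a.png

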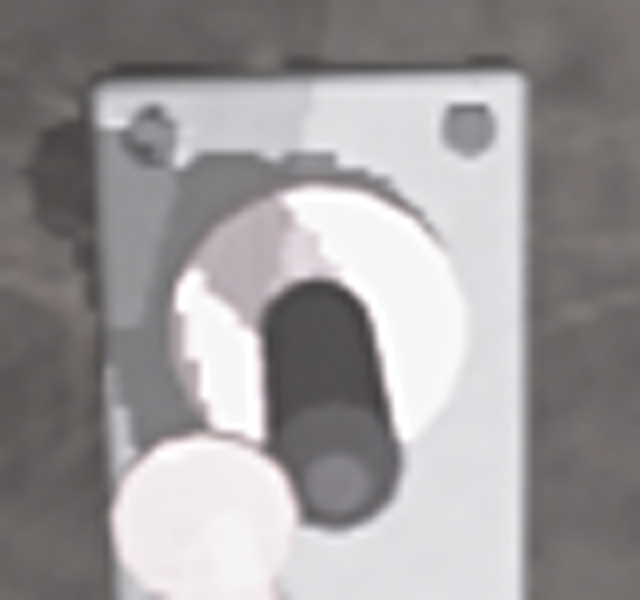

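View pics/w2b.png

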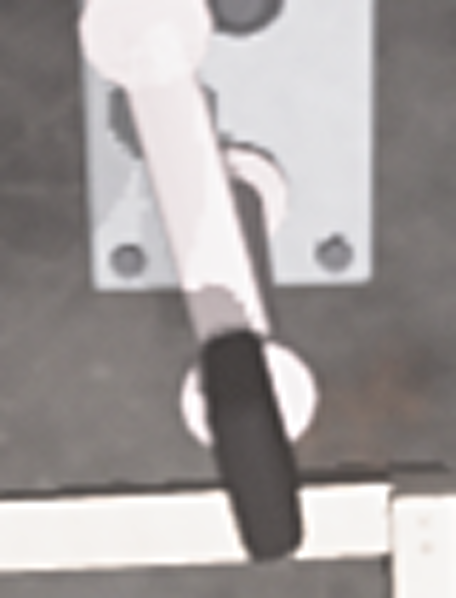

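```bash
python3 - <<'E'
from h import *
d=load('w2')
a=lambda x,y:(225+x/8-.5,140+y/8-.5); b=lambda x,y:(225+x/5.7-.5,200+y/5.7-.5)
print('corn',pix2w(d,[a(95,76),a(525,68),b(372,277),b(97,290)],.008).round(4))
print('top',pix2w(d,[a(337,482)],.104).round(4),'ped edge',pix2w(d,[a(170,325),a(468,320),a(320,183)],.022).round(4))
c=pix2w(d,[b(250,397)],.115)[0]; t=pix2w(d,[a(205,520)],.113)[0]
print('collar',c.round(4),'tip',t.round(4),np.degrees(np.arctan2(c[1]-t[1],c[0]-t[0])))
p=[(69,115),(190,152),(129,272),(678,149),(580,222)]
print(pix2w(d,np.array(p)/1.5-.17,.006).round(4))
s=load('side0'); f=lambda x,y:(210+x/8-.5,150+y/8-.5)
print('side top',pix2w(s,[f(429,290)],.104).round(4),'collar',pix2w(s,[f(222,222)],.115).round(4),'corn',pix2w(s,[f(558,472),f(487,568),f(128,475)],.008).round(4))
E
```

```text
corn [[ 5.200e-01 -8.200e-02  8.000e-03]
 [ 5.192e-01 -3.800e-03  8.000e-03]
 [ 6.816e-01  1.000e-04  8.000e-03]
 [ 6.849e-01 -7.750e-02  8.000e-03]]
top [[ 0.5646 -0.0419  0.104 ]] ped edge [[ 0.5632 -0.0687  0.022 ]
 [ 0.5628 -0.0146  0.022 ]
 [ 0.5371 -0.0415  0.022 ]]
collar [ 0.6545 -0.0396  0.115 ] tip [ 0.5672 -0.0619  0.113 ] 14.340212267180274
[[ 0.4109 -0.3525  0.006 ]
 [ 0.4493 -0.237   0.006 ]
 [ 0.567  -0.3153  0.006 ]
 [ 0.448   0.2307  0.006 ]
 [ 0.5197  0.1398  0.006 ]]
side top [[ 0.5624 -0.0361  0.104 ]] collar [[ 0.6528 -0.0327  0.115 ]] corn [[ 0.5196 -0.0761  0.008 ]
 [ 0.5175  0.0031  0.008 ]
 [ 0.6786  0.0041  0.008 ]]
```

Both views agree: arbor axis ≈ (0.564,−0.0415), spindle ≈ (0.6545,−0.0395), keeper about 0.22 rad open. Turning further anticlockwise from this wrist pose would pass the last joint's range. I'll grip with the half-turned wrist instead, so twist is +165°.

Call:
move_arm([
  [0, 0, 0, 10, 4],
  [0, 0, 0, 20, 4],
  [0, 0, 0, 30, 4],
  [0, 0, 0, 40, 4],
  [0, 0, 0, 50, 4],
])

```text
t: 2.62
tool_pos: [0.5091, -0.0555, 0.3571]
tool_rot: [1.341, 2.841, 0.001]
contact_force: [-0.6, 0.1, -0.8]
opening: 0.04
```

Call:
move_arm([
  [0, 0, 0, 10, 4],
  [0, 0, 0, 20, 4],
  [0, 0, 0, 30, 4],
  [0, 0, 0, 40, 4],
  [0, 0, 0, 50, 4],
])

```text
t: 3.25
tool_pos: [0.5091, -0.0555, 0.3572]
tool_rot: [-2.416, -2.008, -0.001]
contact_force: [-0.2, -0.0, -0.4]
opening: 0.0399
```

Call:
move_arm([
  [0, 0, 0, 10, 4],
  [0, 0, 0, 20, 4],
  [0, 0, 0, 30, 4],
  [0, 0, 0, 40, 4],
  [0, 0, 0, 50, 4],
])

```text
t: 3.88
tool_pos: [0.509, -0.0555, 0.3571]
tool_rot: [-3.038, -0.799, -0.0]
contact_force: [-0.1, 0.4, -0.4]
opening: 0.0401
```

```bash
python3 -c "
from h import *
plan([.6545,-.0395,.21],-75.7)"
```

```text
t 3.88 pos [ 0.509  -0.0555  0.3571] yaw -60.5 q6 0.80 F [-0.1  0.4 -0.4] op 0.0401
 d cm [13.45  5.76 14.72] twist 15.2 len 20.8
```

Call:
move_arm([
  [6, 2, 0, 8, 4],
  [11, 4.5, 4, 15.2, 4],
  [13.4, 5.7, 9, 15.2, 4],
  [13.4, 5.7, 13, 15.2, 4],
  [13.4, 5.7, 13, 15.2, 4],
])

```text
t: 4.5
tool_pos: [0.6515, -0.0383, 0.222]
tool_rot: [-3.113, -0.398, 0.014]
contact_force: [-1.2, 0.1, 1.0]
opening: 0.0399
```

```bash
python3 -c "
from h import *
plan([.6545,-.0395,.145],-75.7);snap('wrist','w3')"
```

```text
t 4.50 pos [ 0.6515 -0.0383  0.222 ] yaw -75.4 q6 1.14 F [-1.2  0.1  1. ] op 0.0399
 d cm [0.32 0.23 7.69] twist 0.3 len 7.7
```

View pics/w3.png

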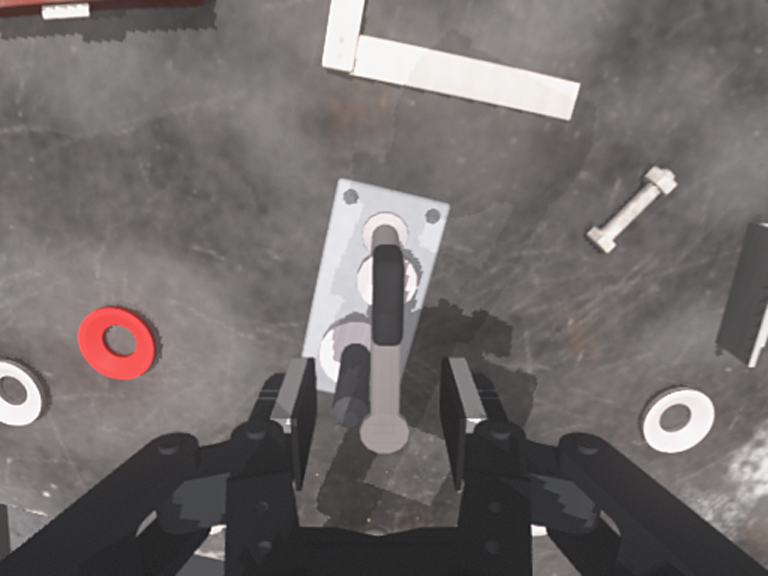

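The knob bar stands between the jaws, centred at (388,295) and parallel to the pads. Before going down I'll work out the lateral error.

```bash
python3 -c "
from h import *
d=load('w3')
p=pix2w(d,[(388/1.5,250/1.5),(388/1.5,340/1.5)],.15);print(p,p.mean(0))
print(pix2w(d,[(387/1.5,435/1.5),(387/1.5,281/1.5)],.113))
print('col',pix2w(d,[(387/1.5,281/1.5)],.116))
print('tcp pix',w2pix(d,[sensors.get_obs()['tool_pos']])*1.5)
print('top',pix2w(d,[(348/1.5,414/1.5)],.104))
"
```

```text
[[ 0.6794496  -0.03480008  0.15      ]
 [ 0.64028458 -0.04532025  0.15      ]] [ 0.65986709 -0.04006016  0.15      ]
[[ 0.56702328 -0.06506485  0.113     ]
 [ 0.65481624 -0.04150742  0.113     ]]
col [[ 0.65575508 -0.04121246  0.116     ]]
tcp pix [[382.06116431 408.08859111]]
top [[ 0.56894927 -0.04155834  0.104     ]]
```

Call:
move_arm([
  [0.4, 0.3, 2, 0, 4],
  [0.4, 0.3, 5, 0, 4],
  [0.4, 0.3, 7.7, 0, 4],
  [0.4, 0.3, 7.7, 0, 4],
])

```text
t: 5.05
tool_pos: [0.6578, -0.0422, 0.1485]
tool_rot: [-3.116, -0.395, 0.004]
contact_force: [-0.1, -0.8, -0.9]
opening: 0.04
```

Call:
move_arm([
  [0, 0, 0, 0, 1],
  [0, 0, 0, 0, 1],
  [0, 0, 0, 0, 1],
  [0, 0, 0, 0, 1],
], newtons=30)

```text
t: 5.55
tool_pos: [0.6595, -0.0401, 0.1527]
tool_rot: [-3.113, -0.396, -0.004]
contact_force: [-3.3, 6.7, 3.8]
opening: 0.0129
```

```bash
python3 -c "
from h import *
plan([.656,-.0405,.145],-75.7);snap('side','s1');snap('scene','c1')
crop('s1',150,90,330,230,'s1c',4)
print(sensors.get_obs()['wrist_torque'])"
```

```text
t 5.55 pos [ 0.6595 -0.0401  0.1527] yaw -75.5 q6 1.14 F [-3.3  6.7  3.8] op 0.0129
 d cm [-0.35 -0.04  0.77] twist 0.2 len 0.8
[ 1.20891919  0.51537056 -0.07940603]
```

View pics/s1c.png

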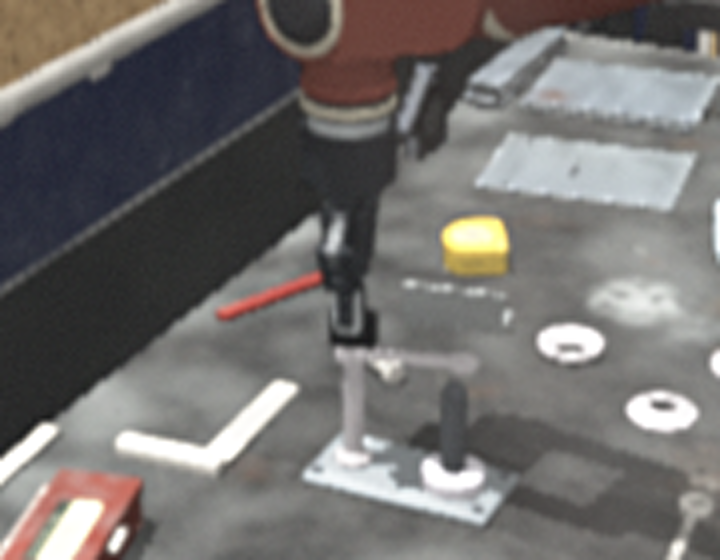

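Call:
move_arm([
  [0, 0, 0, 0, 2.4],
  [-0.35, 0, 0.7, 0, 2.4],
  [-0.35, 0, 0.7, 0, 2.4],
  [-0.35, 0, 0.7, 0, 2.4],
])

```text
t: 6.15
tool_pos: [0.6554, -0.0435, 0.1429]
tool_rot: [3.117, 0.395, -0.0]
contact_force: [-0.1, 0.0, 0.1]
opening: 0.0239
```

Call:
move_arm([
  [0, 0, 0, 0, 1],
  [0, 0, 0, 0, 1],
  [0, 0, 0, 0, 1],
  [0, 0, 0, 0, 1],
])

```text
t: 6.65
tool_pos: [0.6549, -0.0412, 0.1432]
tool_rot: [-3.112, -0.396, 0.002]
contact_force: [-2.4, 6.1, 3.5]
opening: 0.0134
```

Call:
move_arm([
  [0, 0, 0, -8, 1],
  [0, 0, 0, -16, 1],
  [0, 0, 0, -24, 1],
  [0, 0, 0, -32, 1],
  [0, 0, 0, -32, 1],
])

```text
t: 7.28
tool_pos: [0.6554, -0.042, 0.1432]
tool_rot: [-2.885, -1.237, -0.001]
contact_force: [-2.0, 4.8, 1.8]
opening: 0.0137
```

Call:
move_arm([
  [0, 0, 0, -8, 1],
  [0, 0, 0, -16, 1],
  [0, 0, 0, -24, 1],
  [0, 0, 0, -30, 1],
  [0, 0, 0, -30, 1],
])

```text
t: 7.9
tool_pos: [0.6562, -0.0425, 0.1432]
tool_rot: [-2.47, -1.941, -0.004]
contact_force: [2.2, 5.5, 0.1]
opening: 0.0131
```

```bash
python3 -c "
from h import *
plan([.6555,-.0405,.145],-8);snap('wrist','w4')
print(sensors.get_obs()['wrist_torque'])"
```

```text
t 7.90 pos [ 0.6562 -0.0425  0.1432] yaw -13.7 q6 0.06 F [2.2 5.5 0.1] op 0.0131
 d cm [ 0.18 -0.11 -0.18] twist -5.7 len 0.3
[ 0.67565538 -0.31603195  0.06788906]
```

View pics/w4.png

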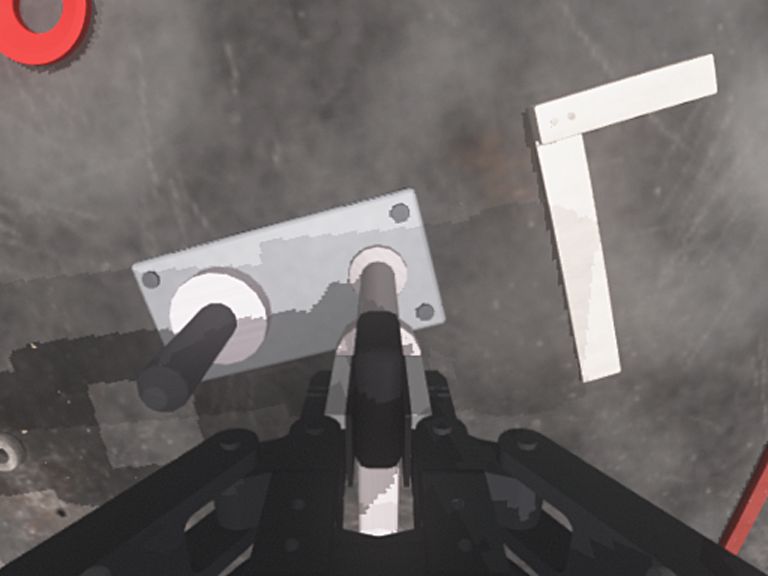

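The keeper follows, and the bar is still held vertically in view at (378,390). Not at the stop yet, so I keep turning in small increments until torque shows.

Call:
move_arm([
  [0, 0, 0, -3, 1],
  [0, 0, 0, -6, 1],
  [0, 0, 0, -6, 1],
])

```text
t: 8.32
tool_pos: [0.6563, -0.0425, 0.1432]
tool_rot: [2.368, 2.064, 0.005]
contact_force: [2.5, 5.4, -0.2]
opening: 0.0134
```

```bash
python3 -c "
from h import *
plan([.6555,-.0405,.145],-8);
print(sensors.get_obs()['wrist_torque'])"
```

```text
t 8.32 pos [ 0.6563 -0.0425  0.1432] yaw -7.8 q6 -0.04 F [ 2.5  5.4 -0.2] op 0.0134
 d cm [ 0.19 -0.11 -0.18] twist 0.2 len 0.3
[ 0.73730465 -0.38513092 -0.57045148]
```

Call:
move_arm([
  [0, 0, 0, -3, 1],
  [0, 0, 0, -4, 1],
  [0, 0, 0, -4, 1],
])

```text
t: 8.7
tool_pos: [0.6562, -0.0428, 0.1433]
tool_rot: [2.296, 2.144, 0.004]
contact_force: [4.0, 4.5, 0.0]
opening: 0.0135
```

```bash
python3 -c "
from h import *
plan([.6555,-.0405,.145],-8);
print(sensors.get_obs()['wrist_torque'])"
```

```text
t 8.70 pos [ 0.6562 -0.0428  0.1433] yaw -3.9 q6 -0.11 F [4.  4.5 0. ] op 0.0135
 d cm [ 0.23 -0.09 -0.17] twist 4.1 len 0.3
[ 0.60500825 -0.42684112 -1.39986455]
```

The torque climbs from 0.07 to −0.57 to −1.4 N m, so the knob is at its open stop. I release and look.

Call:
move_arm([
  [0, 0, 0, 2, 1],
  [0, 0, 0, 2, 4],
  [0, 0, 0, 2, 4],
  [0, 0, -6, 2, 4],
  [0, 0, -10, 2, 8.5],
])

```text
t: 9.32
tool_pos: [0.6558, -0.0438, 0.2454]
tool_rot: [2.325, 2.11, 0.0]
contact_force: [-0.1, -0.5, 0.7]
opening: 0.0573
```

Call:
move_arm([
  [0, 0, -5, 0, 8.5],
  [0, 0, -10, 0, 8.5],
  [0, 0, -10, 0, 8.5],
])

```text
t: 9.7
tool_pos: [0.6572, -0.044, 0.3502]
tool_rot: [2.32, 2.105, 0.009]
contact_force: [0.1, -0.3, 0.8]
opening: 0.0852
```

```bash
python3 -c "
from h import *
plan([.57,-.314,.25],-90);snap('wrist','w5');snap('scene','c2')
crop('c2',160,140,384,330,'c2c',3.5)"
```

```text
t 9.70 pos [ 0.6572 -0.044   0.3502] yaw -5.6 q6 -0.08 F [ 0.1 -0.3  0.8] op 0.0852
 d cm [-27.7   -6.16  10.  ] twist 84.4 len 30.1
```

View pics/w5.png

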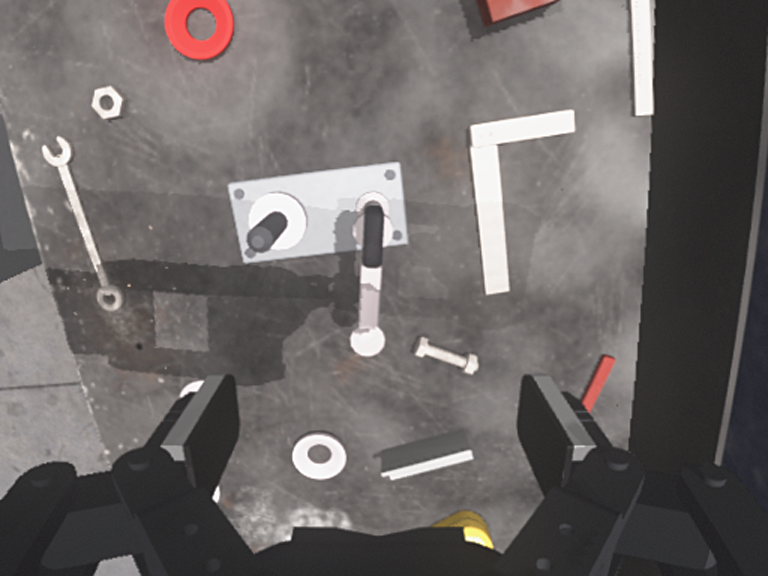

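View pics/c2c.png

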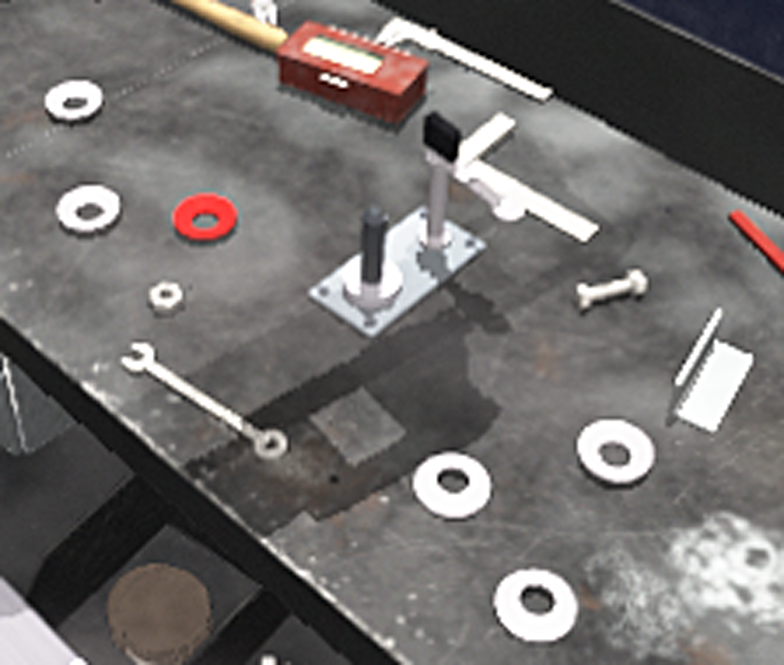

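```bash
python3 - <<'E'
from h import *
d=load('w5')
c=pix2w(d,[(372/1.5,222/1.5)],.115)[0]; t=pix2w(d,[(367.5/1.5,341/1.5)],.113)[0]
print(c,t,np.degrees(np.arctan2(c[1]-t[1],c[0]-t[0])))
print('plate',pix2w(d,np.array([(229,185),(400,163),(408,242),(244,263)])/1.5,.008).round(4))
print('arbor',pix2w(d,np.array([(262,238)])/1.5,.104), 'ped', pix2w(d,np.array([(277,221)])/1.5,.022))
print('washer4',pix2w(d,np.array([(319,456)])/1.5,.009))
E
```

```text
[ 0.65517907 -0.03410023  0.115     ] [ 0.64194014 -0.1302361   0.113     ] 82.15907759966575
plate [[ 0.5225 -0.0058  0.008 ]
 [ 0.6843 -0.0019  0.008 ]
 [ 0.6858 -0.0776  0.008 ]
 [ 0.5234 -0.0826  0.008 ]]
arbor [[ 0.5694149  -0.04011992  0.104     ]] ped [[ 0.56550041 -0.04215342  0.022     ]]
washer4 [[ 0.5665624  -0.31467618  0.009     ]]
```

Call:
move_arm([
  [-5, -1, 0, 10, 8.5],
  [-10, -2, 0, 20, 8.5],
  [-15, -4, 0, 30, 8.5],
  [-20, -5, 0, 40, 8.5],
  [-24, -6, 0, 50, 8.5],
])

```text
t: 10.42
tool_pos: [0.5709, -0.2779, 0.3398]
tool_rot: [-3.001, -0.919, 0.006]
contact_force: [0.2, 0.2, 0.1]
opening: 0.0846
```

```bash
python3 -c "
from h import *
plan([.57,-.314,.25],-90)"
```

```text
t 10.43 pos [ 0.5709 -0.2779  0.3398] yaw -55.9 q6 0.41 F [0.2 0.2 0.1] op 0.0846
 d cm [-2.07  2.98  8.97] twist 34.1 len 9.7
```

The keeper is now at 1.41 rad, its open stop. I go over the first dish at (0.567,−0.315).

Call:
move_arm([
  [-1, 1.5, 1, 10, 8.5],
  [-2, 3, 2, 20, 8.5],
  [-2, 3, 5, 30, 8.5],
  [-2, 3, 8, 34, 8.5],
  [-2, 3, 11, 34, 8.5],
])

```text
t: 11.05
tool_pos: [0.5717, -0.3119, 0.2289]
tool_rot: [-3.139, -0.011, 0.006]
contact_force: [-0.6, -0.4, -0.7]
opening: 0.085
```

```bash
python3 -c "
from h import *
snap('wrist','w6');plan([.567,-.315,.15],-90)"
```

```text
t 11.10 pos [ 0.5698 -0.3105  0.2234] yaw -89.6 q6 0.95 F [-0.9  0.9 -3.8] op 0.0849
 d cm [-0.21  0.5   7.34] twist 0.4 len 7.4
```

View pics/w6.png

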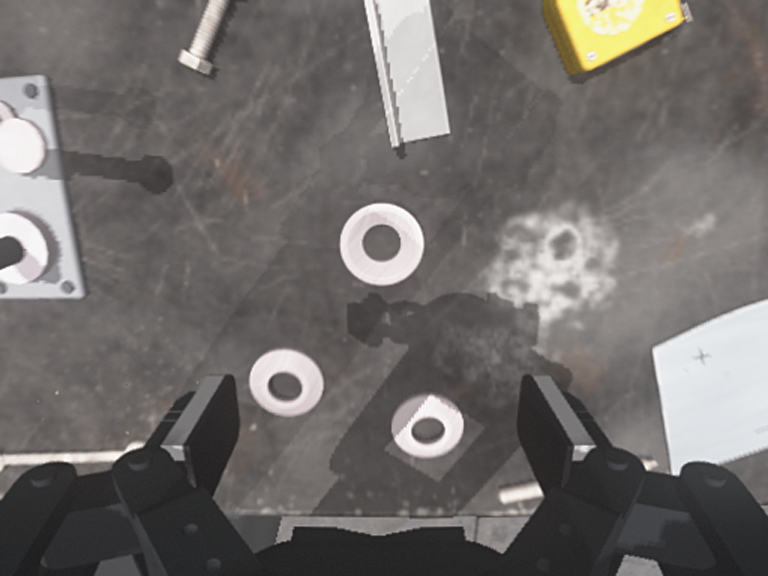

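```bash
cat >> h.py <<'E'
def ring(d,uv,z,r=.030,win=60):
    """white ring outer contour near uv (native px): ellipse centre -> world"""
    im=d['image'].astype(int); g=im.min(2); u,v=map(int,uv)
    m=((g>140)&(im.max(2)-g<40)).astype(np.uint8)
    n,l,s,c=cv2.connectedComponentsWithStats(m)
    best=min([k for k in range(1,n) if s[k,4]>60],key=lambda k:np.hypot(*(c[k]-uv)))
    cs,_=cv2.findContours((l==best).astype(np.uint8),cv2.RETR_EXTERNAL,cv2.CHAIN_APPROX_NONE)
    ct=max(cs,key=len); W=pix2w(d,ct.reshape(-1,2),z)[:,:2]
    A=np.c_[2*W,np.ones(len(W))]; x=np.linalg.lstsq(A,(W**2).sum(1),rcond=None)[0]
    return x[:2].round(4), round(float(np.sqrt(x[2]+x[0]**2+x[1]**2)),4)
E
python3 - <<'E'
from h import *
d=load('w6')
for p,z in [((382,244),.010),((286,383),.003),((428,427),.003)]: 
    u=np.array(p)/1.5; print(pix2w(d,[u],z).round(4),ring(d,u,z))
E
```

```text
[[ 0.5668 -0.3146  0.01  ]] (array([ 0.5665, -0.3141]), 0.0298)
[[ 0.4496 -0.2385  0.003 ]] (array([ 0.4497, -0.2381]), 0.0301)
[[ 0.4091 -0.3549  0.003 ]] (array([ 0.4092, -0.354 ]), 0.0298)
```

Call:
move_arm([
  [-0.3, 0.3, 5, 0, 8.5],
  [-0.3, 0.3, 10, 0, 8.5],
  [-0.3, 0.3, 15, 0, 8.5],
  [-0.3, 0.3, 18, 0, 8.5],
  [-0.3, 0.3, 18, 0, 7.2],
])

```text
t: 11.72
tool_pos: [0.567, -0.3134, 0.0482]
tool_rot: [-3.136, -0.012, 0.012]
contact_force: [0.4, 0.6, 0.1]
opening: 0.0719
```

Call:
move_arm([
  [0, 0, 0, 0, 7],
  [0, 0, 0, 0, 7],
])

```text
t: 11.98
tool_pos: [0.5714, -0.3163, 0.0555]
tool_rot: [3.139, 0.013, 0.005]
contact_force: [-0.0, 0.0, 1.3]
opening: 0.0702
```

```bash
python3 -c "
from h import *
snap('wrist','w7');plan([.5665,-.3143,.03],-90);print(ctrl.nose_length);snap('side','s7');crop('s7',250,120,400,230,'s7c',5)"
```

```text
t 12.03 pos [ 0.5713 -0.3162  0.0553] yaw -89.5 q6 0.94 F [0.4 0.4 0.3] op 0.0699
 d cm [-0.48 -0.2   2.53] twist 0.5 len 2.6
0.017
```

View pics/w7.png

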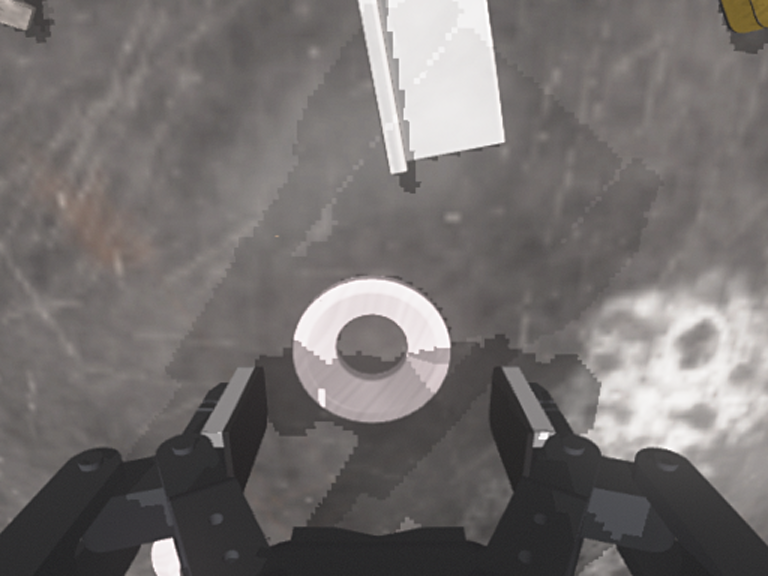

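View pics/s7c.png

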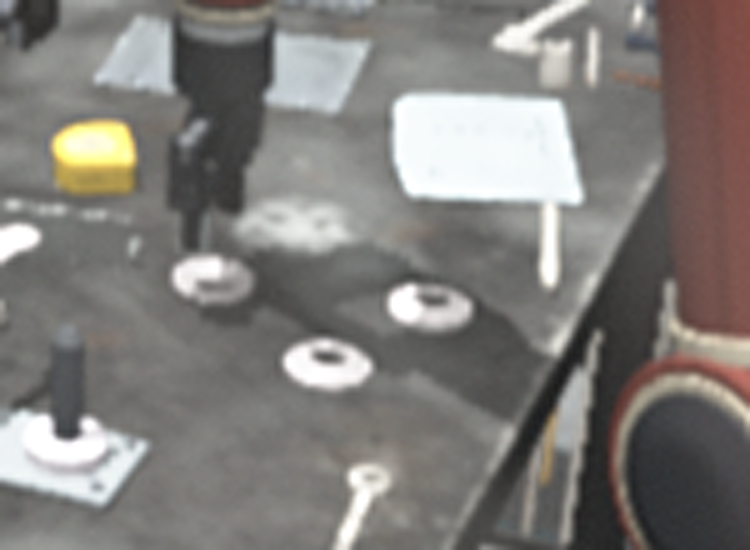

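The washer at (372,350) is clearly a dish: its inner slope is shaded and the bore is at the bottom. It sits centred between the pads. I lower gently.

Call:
move_arm([
  [-0.4, -0.2, 1, 0, 7],
  [-0.4, -0.2, 2, 0, 7],
  [-0.4, -0.2, 3, 0, 7],
  [-0.4, -0.2, 3, 0, 7],
  [-0.4, -0.2, 3, 0, 7],
])

```text
t: 12.7
tool_pos: [0.5662, -0.3135, 0.0229]
tool_rot: [-3.142, -0.013, 0.0]
contact_force: [0.1, -0.6, 0.1]
opening: 0.0697
```

```bash
python3 -c "
from h import *
plan([.5665,-.3143,.02],-90);snap('side','s8');crop('s8',250,120,360,220,'s8c',6)"
```

```text
t 12.70 pos [ 0.5662 -0.3135  0.0229] yaw -89.5 q6 0.94 F [ 0.1 -0.6  0.1] op 0.0697
 d cm [0.03 0.08 0.29] twist 0.5 len 0.3
```

View pics/s8c.png

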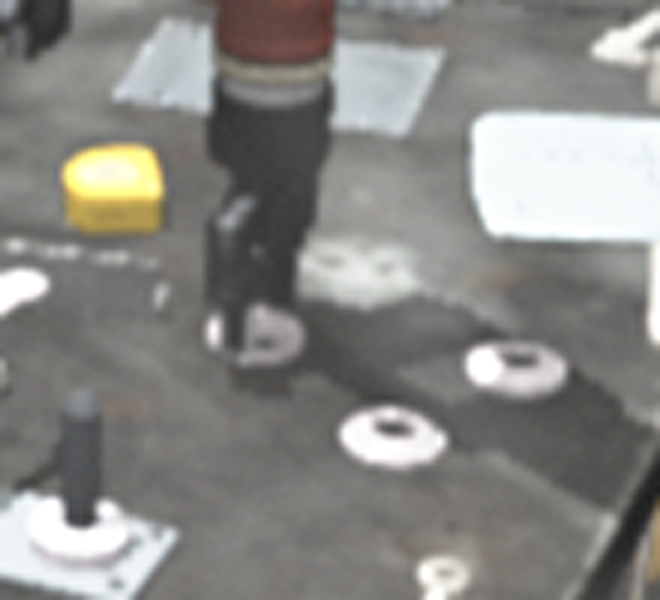

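```bash
python3 -c "
from h import *
d=load('s8')
for z in [0,.004,.008,.012]: print(z,pix2w(d,[(290.2,179.8)],z).round(4), w2pix(d,[(.566,-.2785,z)]).round(1))"
```

```text
0 [[ 0.5645 -0.2926  0.    ]] [[288.4 181.4]]
0.004 [[ 0.562  -0.2856  0.004 ]] [[288.5 180.4]]
0.008 [[ 0.5595 -0.2787  0.008 ]] [[288.5 179.4]]
0.012 [[ 0.557  -0.2717  0.012 ]] [[288.6 178.5]]
```

Call:
move_arm([
  [0, 0, 0.4, 0, 7],
  [0, 0, 0.4, 0, 7],
  [0, 0, 0.4, 0, 7],
])

```text
t: 13.12
tool_pos: [0.5661, -0.3134, 0.0191]
tool_rot: [3.142, 0.013, 0.0]
contact_force: [0.2, -0.1, -0.9]
opening: 0.07
```

Call:
move_arm([
  [0, 0, -0.3, 0, 6.4],
  [0, 0, -0.3, 0, 5.6],
  [0, 0, -0.3, 0, 5.6],
  [0, 0, -0.3, 0, 5.6],
  [0, 0, -0.3, 0, 5.6],
], newtons=40)

```text
t: 13.75
tool_pos: [0.5665, -0.3138, 0.0235]
tool_rot: [3.141, 0.013, 0.001]
contact_force: [-3.6, 2.1, 5.3]
opening: 0.0566
```

```bash
python3 -c "
from h import *
plan([.5665,-.3143,.02],-90);snap('wrist','w9')"
```

```text
t 13.75 pos [ 0.5665 -0.3138  0.0235] yaw -89.5 q6 0.94 F [-3.6  2.1  5.3] op 0.0566
 d cm [0.   0.05 0.35] twist 0.5 len 0.4
```

View pics/w9.png

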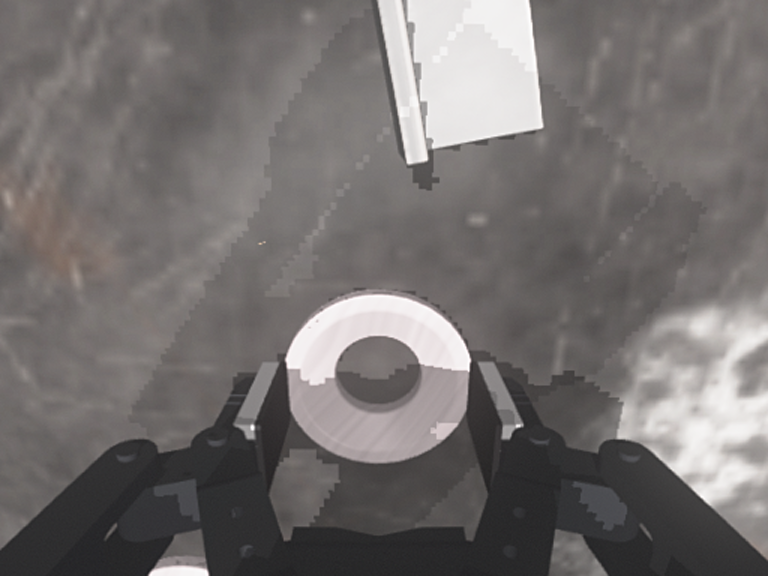

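Call:
move_arm([
  [0, 0, -2, 0, 5.4],
  [0, 0, -5, 0, 5.4],
  [0, 0, -5, 0, 5.4],
  [0, 0, -5, 0, 5.4],
])

```text
t: 14.3
tool_pos: [0.566, -0.3134, 0.0721]
tool_rot: [3.141, 0.013, 0.0]
contact_force: [-0.9, 1.1, 0.1]
opening: 0.0538
```

```bash
python3 -c "
from h import *
plan([.566,-.0415,.2],-90);snap('wrist','w10');snap('side','s10');crop('s10',250,100,360,200,'s10c',6)"
```

```text
t 14.30 pos [ 0.566  -0.3134  0.0721] yaw -89.5 q6 0.94 F [-0.9  1.1  0.1] op 0.0538
 d cm [  0.22 -27.19 -12.79] twist 0.5 len 30.0
```

View pics/w10.png

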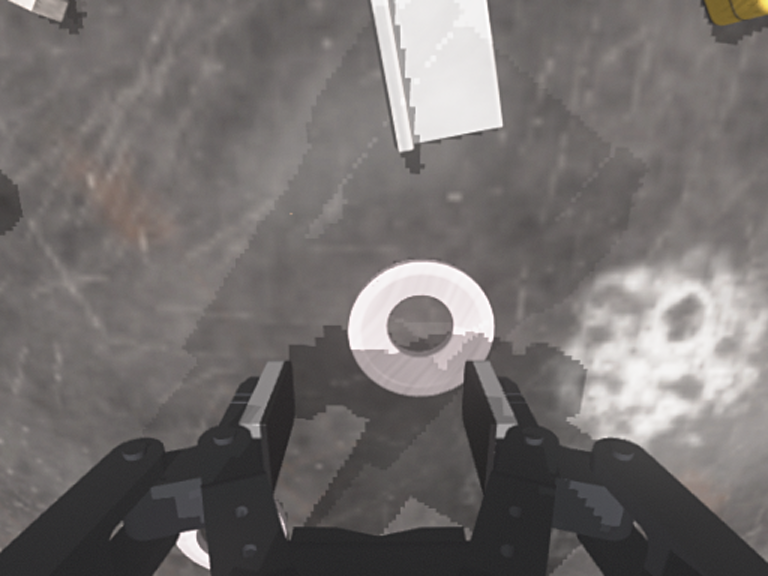

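View pics/s10c.png

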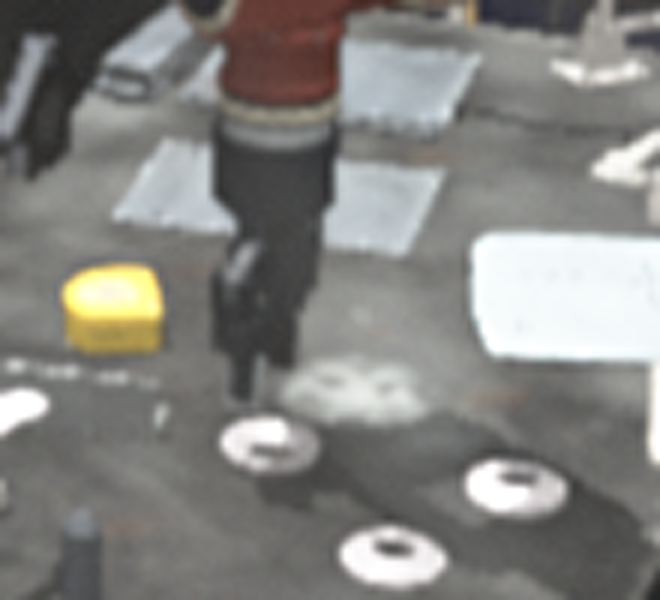

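The dish slipped out: the grip on the band was too high. It now lies at (421,330), still the same way up. I measure it again and grip lower.

```bash
python3 -c "
from h import *
d=load('w10');print(pix2w(d,[(421/1.5,329/1.5)],.01),ring(d,(421/1.5,329/1.5),.01));
print(w2pix(d,[[.566,-.3134,.0721],[.566,-.3134,.0721-.017]])*1.5)
plan([.5665,-.328,.04],-90)"
```

```text
[[ 0.56356318 -0.33136101  0.01      ]] (array([ 0.5633, -0.3308]), 0.0297)
[[377.57896339 404.71212949]
 [377.55064852 376.53478911]]
t 14.40 pos [ 0.5653 -0.3129  0.0708] yaw -89.5 q6 0.94 F [-0.3 -0.3  0.3] op 0.0541
 d cm [0.11 1.51 3.08] twist 0.5 len 3.4
```

Call:
move_arm([
  [0, 0, -1, 0, 7.5],
  [0, 0, -1, 0, 8],
  [0, 0, -1, 0, 8],
])

```text
t: 14.78
tool_pos: [0.5662, -0.3135, 0.0821]
tool_rot: [3.141, 0.013, 0.0]
contact_force: [-0.4, -0.2, 0.2]
opening: 0.0801
```

```bash
python3 -c "
from h import *
snap('wrist','w11');plan([.5665,-.328,.04],-90)"
```

```text
t 14.82 pos [ 0.566  -0.3134  0.0819] yaw -89.5 q6 0.94 F [-0.2  0.1 -0.4] op 0.0799
 d cm [0.04 1.46 4.19] twist 0.5 len 4.4
```

View pics/w11.png

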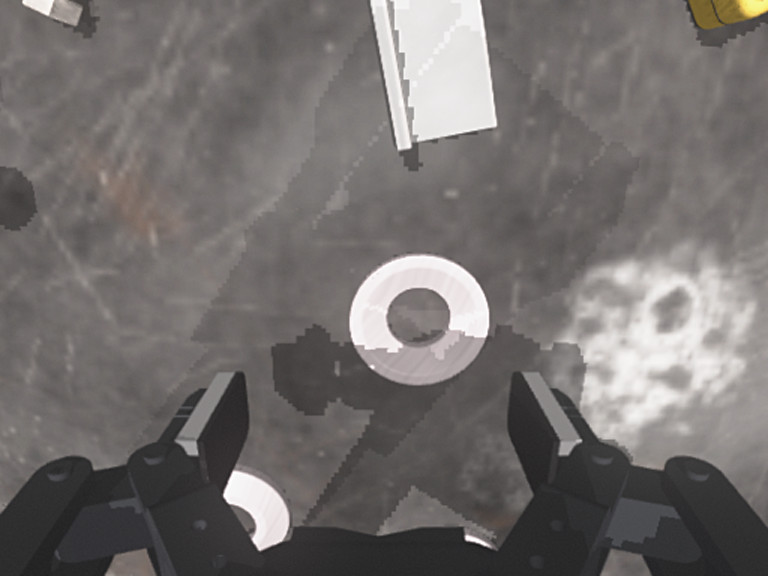

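```bash
python3 -c "
from h import *
d=load('w11')
for s in (1,-1):
  for z in (.055,.065,.075):print(s,z,(w2pix(d,[[.577,-.3134+s*.04,z],[.555,-.3134+s*.04,z]])*1.5).round(0).tolist())
print(ring(d,(419/1.5,319/1.5),.01))
d=load('w9')
for s in (1,-1):
  for z in (.0,.005,.01):print(s,z,(w2pix(d,[[.577,-.3134+s*.0285,z],[.555,-.3134+s*.0285,z]])*1.5).round(0).tolist())
plan([.563,-.3307,.035],-90)
"
```

```text
1 0.055 [[259.0, 332.0], [263.0, 389.0]]
1 0.065 [[252.0, 345.0], [257.0, 405.0]]
1 0.075 [[244.0, 359.0], [250.0, 422.0]]
-1 0.055 [[496.0, 334.0], [490.0, 391.0]]
-1 0.065 [[503.0, 347.0], [497.0, 406.0]]
-1 0.075 [[511.0, 361.0], [504.0, 424.0]]
(array([ 0.563 , -0.3313]), 0.03)
1 0.0 [[290.0, 338.0], [294.0, 396.0]]
1 0.005 [[288.0, 344.0], [291.0, 404.0]]
1 0.01 [[285.0, 351.0], [289.0, 412.0]]
-1 0.0 [[463.0, 339.0], [459.0, 397.0]]
-1 0.005 [[465.0, 345.0], [461.0, 405.0]]
-1 0.01 [[468.0, 352.0], [463.0, 413.0]]
t 14.82 pos [ 0.566  -0.3134  0.0819] yaw -89.5 q6 0.94 F [-0.2  0.1 -0.4] op 0.0799
 d cm [-0.32  1.73  4.69] twist 0.5 len 5.0
```

The projection shows that at 60 to 80 mm opening the tips stand only about 8 to 10 mm ahead of the TCP. The TCP must therefore go down to about 0.013 m.

Call:
move_arm([
  [-0.3, 1.7, 0, 0, 7.5],
  [-0.3, 1.7, 2.5, 0, 7.2],
  [-0.3, 1.7, 5, 0, 7],
  [-0.3, 1.7, 6.2, 0, 7],
  [-0.3, 1.7, 6.2, 0, 7],
])

```text
t: 15.45
tool_pos: [0.5625, -0.3306, 0.0189]
tool_rot: [-3.14, -0.012, 0.003]
contact_force: [0.4, -0.5, 0.9]
opening: 0.0694
```

Call:
move_arm([
  [0, 0, 0, 0, 7],
  [0, 0, 0, 0, 7],
])

```text
t: 15.7
tool_pos: [0.564, -0.3311, 0.0214]
tool_rot: [3.14, 0.013, 0.003]
contact_force: [0.7, 0.3, 0.0]
opening: 0.07
```

```bash
python3 -c "
from h import *
snap('wrist','w12');plan([.563,-.3313,.013],-90)"
```

```text
t 15.75 pos [ 0.5639 -0.331   0.0213] yaw -89.5 q6 0.92 F [-0.3  0.3 -0.9] op 0.0701
 d cm [-0.09  0.03  0.83] twist 0.5 len 0.8
```

View pics/w12.png

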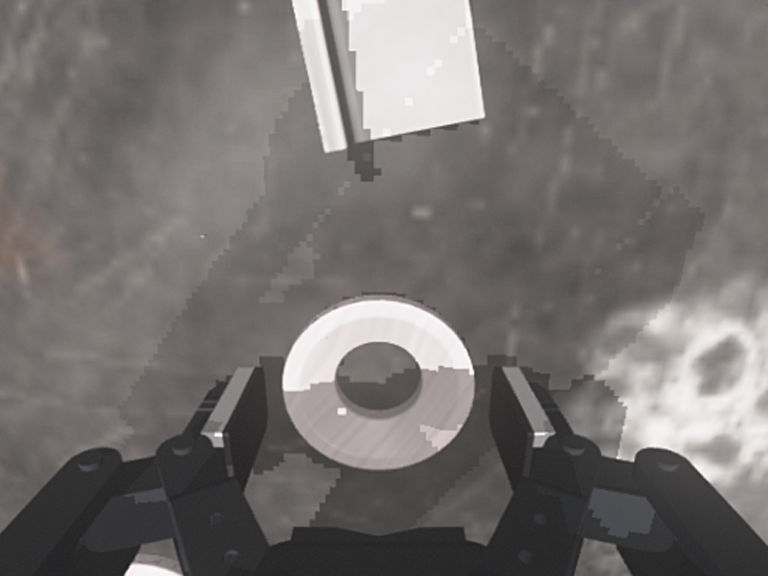

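The dish at (379,384) is centred between the pads. I go 8 mm lower and grip.

Call:
move_arm([
  [0, 0, 0.4, 0, 7],
  [0, 0, 0.8, 0, 7],
  [0, 0, 0.8, 0, 7],
  [0, 0, 0.8, 0, 7],
])

```text
t: 16.25
tool_pos: [0.5632, -0.3304, 0.0118]
tool_rot: [-3.141, -0.013, 0.0]
contact_force: [0.4, -0.1, -0.4]
opening: 0.07
```

Call:
move_arm([
  [0, 0, 0, 0, 6.3],
  [0, 0, 0, 0, 5.6],
  [0, 0, 0, 0, 5.6],
  [0, 0, 0, 0, 5.6],
], newtons=40)

```text
t: 16.75
tool_pos: [0.5637, -0.3308, 0.0129]
tool_rot: [3.141, 0.013, 0.001]
contact_force: [-1.5, 1.7, 5.7]
opening: 0.0582
```

```bash
python3 -c "
from h import *
snap('wrist','w13');plan([.563,-.3313,.013],-90)"
```

```text
t 16.80 pos [ 0.5637 -0.3308  0.0129] yaw -89.5 q6 0.92 F [-2.2  0.4  5.1] op 0.0582
 d cm [-0.07  0.05 -0.01] twist 0.5 len 0.1
```

View pics/w13.png

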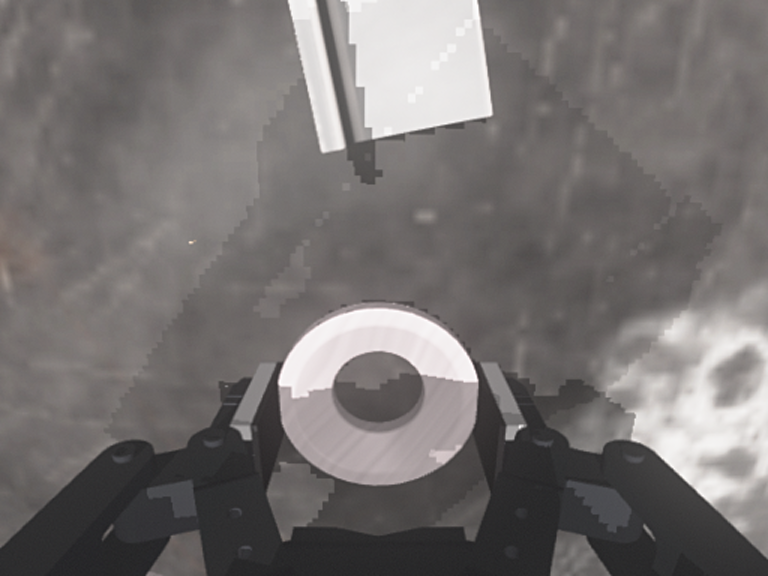

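Call:
move_arm([
  [0, 0, 0, 0, 5.4],
  [0, 0, -1, 0, 5.4],
  [0, 0, -4, 0, 5.4],
  [0, 0, -6, 0, 5.4],
  [0, 0, -6, 0, 5.4],
], newtons=60)

```text
t: 17.42
tool_pos: [0.5645, -0.3314, 0.0745]
tool_rot: [3.139, 0.013, 0.006]
contact_force: [-1.0, 0.7, -1.1]
opening: 0.0571
```

```bash
python3 -c "
from h import *
snap('wrist','w14');plan([.566,-.0415,.2],-90)"
```

```text
t 17.48 pos [ 0.5636 -0.3308  0.0728] yaw -89.5 q6 0.92 F [ 0.4  0.2 -1.5] op 0.0570
 d cm [  0.49 -28.91 -12.75] twist 0.5 len 31.6
```

View pics/w14.png

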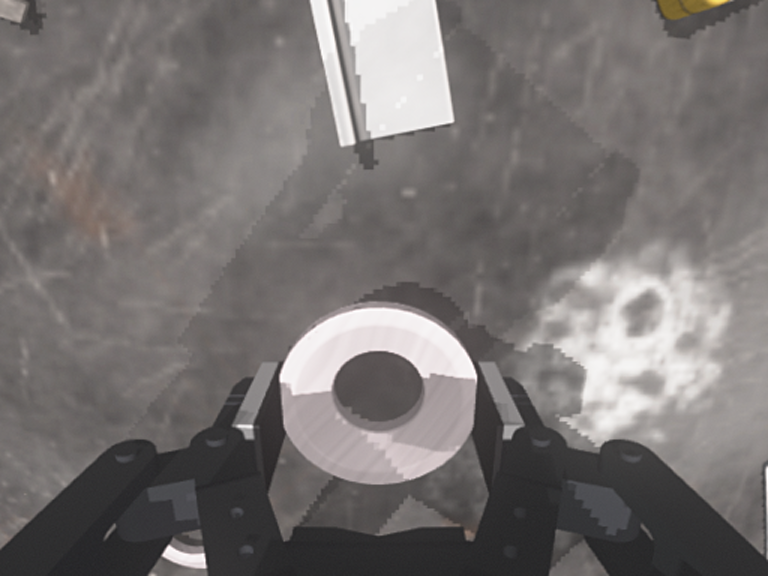

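The dish is now held level, moving with the jaws at (378,393). Next I work out its offset from the TCP and carry it over the arbor.

```bash
python3 -c "
from h import *
d=load('w14');print(ring(d,(378/1.5,393/1.5),.071), pix2w(d,[(378/1.5,394/1.5)],.071))"
```

```text
(array([ 0.5639, -0.3314]), 0.0301) [[ 0.56604637 -0.33153932  0.071     ]]
```

Call:
move_arm([
  [0, 0, -6, 0, 5.4],
  [0, -3, -12, 0, 5.4],
  [0.3, -9, -12.5, 0, 5.4],
  [0.4, -15, -12.5, 0, 5.4],
  [0.4, -21, -12.5, 0, 5.4],
])

```text
t: 18.1
tool_pos: [0.5647, -0.1185, 0.1956]
tool_rot: [-3.141, -0.012, 0.003]
contact_force: [0.2, -0.5, -1.4]
opening: 0.0574
```

```bash
python3 -c "
from h import *
plan([.566,-.0415,.2],-90)"
```

```text
t 18.10 pos [ 0.5647 -0.1185  0.1956] yaw -89.6 q6 1.23 F [ 0.2 -0.5 -1.4] op 0.0574
 d cm [ 0.18 -7.7  -0.44] twist 0.4 len 7.7
```

Call:
move_arm([
  [0.1, -4, -0.2, 0, 5.4],
  [0.1, -7.7, -0.2, 0, 5.4],
  [0.1, -7.7, -0.2, 0, 5.4],
  [0.1, -7.7, -0.2, 0, 5.4],
])

```text
t: 18.6
tool_pos: [0.5655, -0.0437, 0.1979]
tool_rot: [3.141, 0.013, -0.003]
contact_force: [-0.0, 0.2, -0.4]
opening: 0.057
```

```bash
python3 -c "
from h import *
plan([.566,-.0415,.16],-90);snap('wrist','w15');snap('scene','c15');crop('c15',230,120,330,220,'c15c',6);snap('side','s15');crop('s15',200,100,300,220,'s15c',5)"
```

```text
t 18.60 pos [ 0.5655 -0.0437  0.1979] yaw -89.5 q6 1.35 F [-0.   0.2 -0.4] op 0.0570
 d cm [ 0.06 -0.22  3.79] twist 0.5 len 3.8
```

View pics/w15.png

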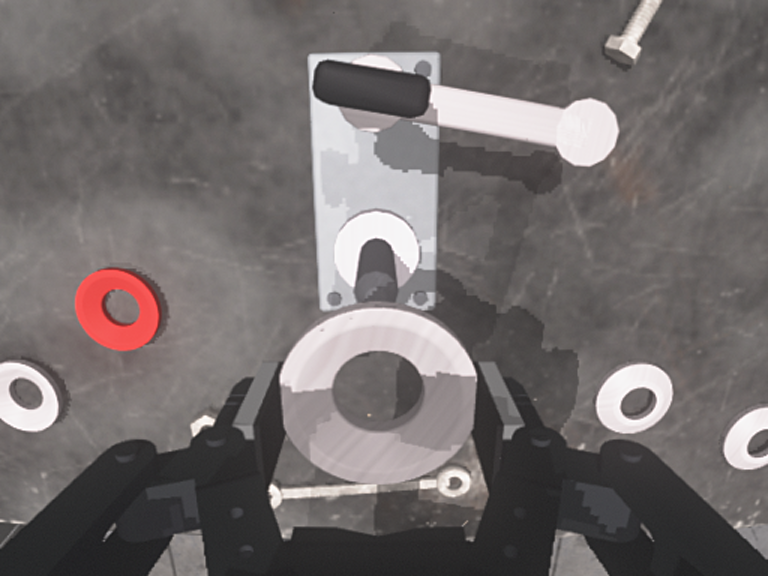

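View pics/c15c.png

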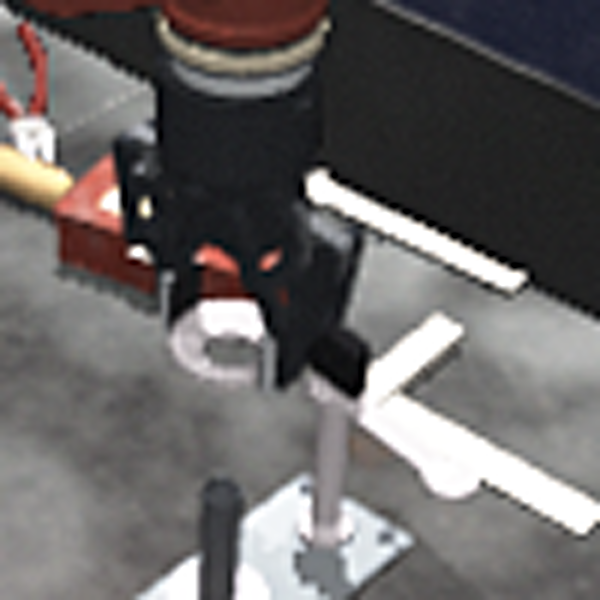

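View pics/s15c.png

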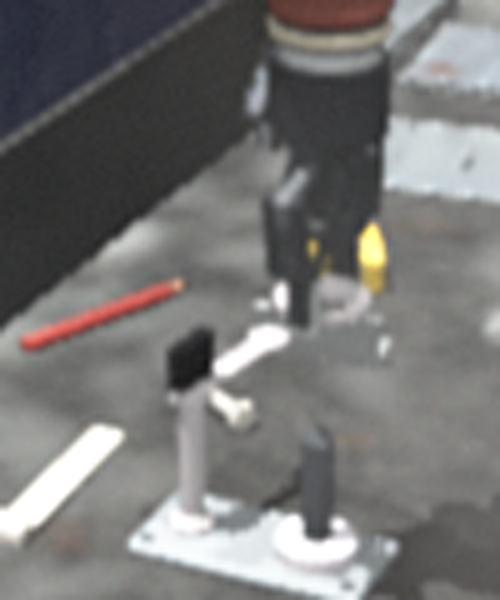

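```bash
python3 -c "
from h import *
d=load('w15');q=lambda u,v,z:pix2w(d,[(u/1.5-.17,v/1.5-.17)],z).round(4)[0]
print('ped edges',q(335,252,.022),q(419,250,.022),q(377,210,.022)); print('top',q(377,290,.104))
print('washer',ring(d,(378/1.5,393/1.5),.196))
print('pred top of arbor at', w2pix(d,[[.566,-.0415,.104]])*1.5)
crop('w15',200,130,310,240,'w15c',6)
"
```

```text
ped edges [ 0.5662 -0.0168  0.022 ] [ 0.5679 -0.0696  0.022 ] [ 0.5929 -0.043   0.022 ]
top [ 0.569  -0.0433  0.104 ]
washer (array([ 0.5614, -0.0396]), 0.0318)
pred top of arbor at [[372.84744609 295.79307053]]
```

View pics/w15c.png

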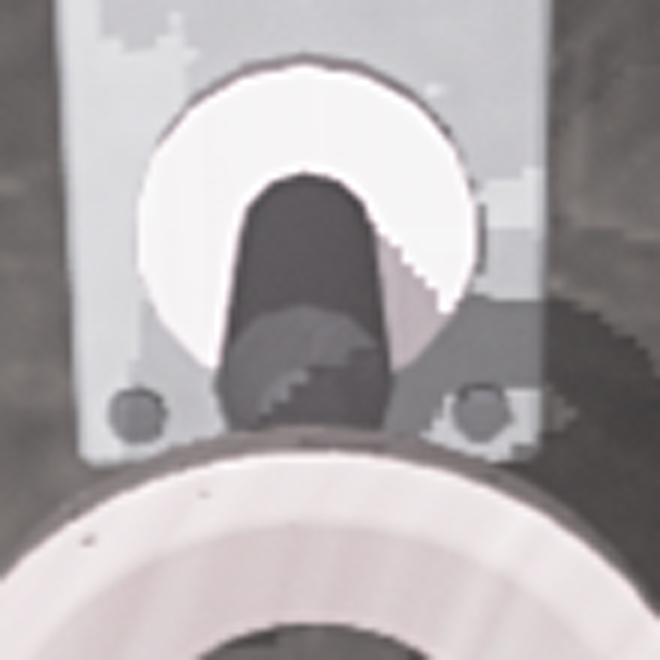

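The arbor axis from this pose is ≈ (0.566,−0.043) and the washer is concentric with the TCP. I lower onto the arbor in steps and watch the force. The palm bottoms out near TCP 0.05, so I release at about 0.058.

Call:
move_arm([
  [0, -0.1, 3, 0, 5.4],
  [0, -0.1, 6, 0, 5.4],
  [0, -0.1, 8, 0, 5.4],
  [0, -0.1, 8, 0, 5.4],
  [0, -0.1, 8, 0, 5.4],
])

```text
t: 19.38
tool_pos: [0.5667, -0.0428, 0.1202]
tool_rot: [3.141, 0.012, 0.003]
contact_force: [0.5, 0.1, -0.7]
opening: 0.057
```

```bash
python3 -c "
from h import *
plan([.5658,-.0427,.06],-90);snap('side','s16');crop('s16',200,100,300,220,'s16c',5);snap('wrist','w16')"
```

```text
t 19.38 pos [ 0.5667 -0.0428  0.1202] yaw -89.6 q6 1.36 F [ 0.5  0.1 -0.7] op 0.0570
 d cm [-0.11 -0.02  6.02] twist 0.4 len 6.0
```

View pics/w16.png

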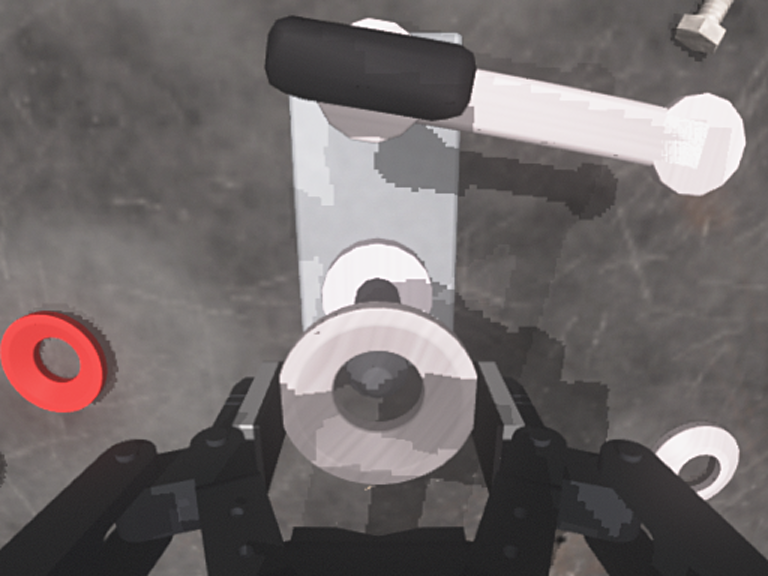

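View pics/s16c.png

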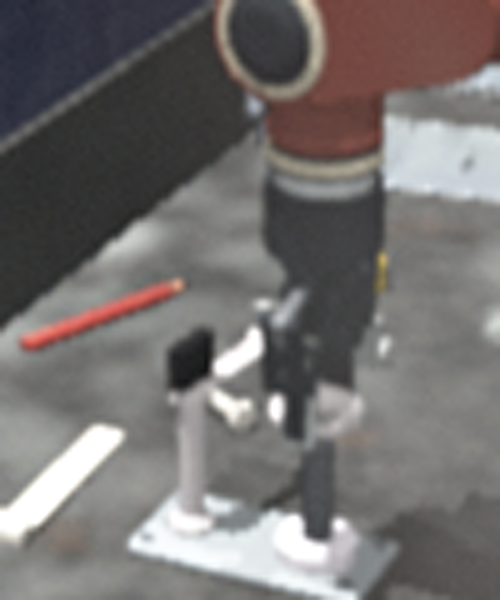

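The arbor tip shows inside the bore at (375,377), well centred. Lowering on.

Call:
move_arm([
  [0, 0, 1.5, 0, 5.4],
  [0, 0, 3, 0, 5.4],
  [0, 0, 4, 0, 5.4],
  [0, 0, 4, 0, 5.4],
])

```text
t: 19.98
tool_pos: [0.5647, -0.0422, 0.0771]
tool_rot: [-3.141, -0.013, 0.005]
contact_force: [-0.2, -0.4, -1.5]
opening: 0.0569
```

Call:
move_arm([
  [0, 0, 1, 0, 5.4],
  [0, 0, 2, 0, 5.4],
  [0, 0, 2, 0, 5.4],
  [0, 0, 2, 0, 5.4],
])

```text
t: 20.48
tool_pos: [0.566, -0.0425, 0.0591]
tool_rot: [3.142, 0.013, 0.0]
contact_force: [0.6, -0.8, -0.8]
opening: 0.0568
```

```bash
python3 -c "
from h import *
plan([.5658,-.0427,.06],-90);snap('wrist','w17')"
```

```text
t 20.48 pos [ 0.566  -0.0425  0.0591] yaw -89.5 q6 1.36 F [ 0.6 -0.8 -0.8] op 0.0568
 d cm [-0.02  0.02 -0.09] twist 0.5 len 0.1
```

View pics/w17.png

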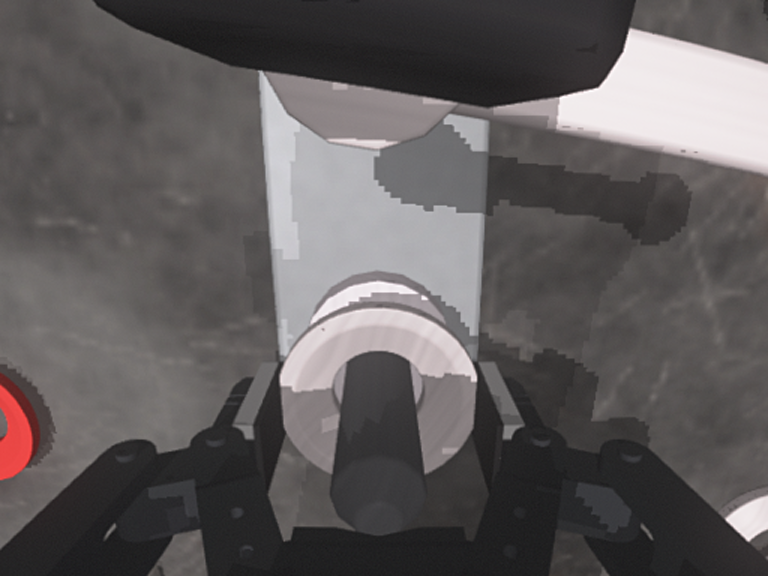

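The arbor is through the bore with no side force. I release.

Call:
move_arm([
  [0, 0, 0, 0, 6.6],
  [0, 0, 0, 0, 7.2],
  [0, 0, 0, 0, 7.2],
  [0, 0, -5, 0, 7.5],
  [0, 0, -9, 0, 7.5],
])

```text
t: 21.15
tool_pos: [0.566, -0.0424, 0.1504]
tool_rot: [3.142, 0.013, 0.0]
contact_force: [0.2, -0.7, 0.1]
opening: 0.0746
```

```bash
python3 -c "
from h import *
plan([.4497,-.2381,.2],-90);snap('wrist','w18');snap('side','s18');crop('s18',200,100,300,220,'s18c',5)"
```

```text
t 21.15 pos [ 0.566  -0.0424  0.1504] yaw -89.5 q6 1.36 F [ 0.2 -0.7  0.1] op 0.0746
 d cm [-11.78  19.47  -4.97] twist 0.5 len 23.3
```

View pics/w18.png

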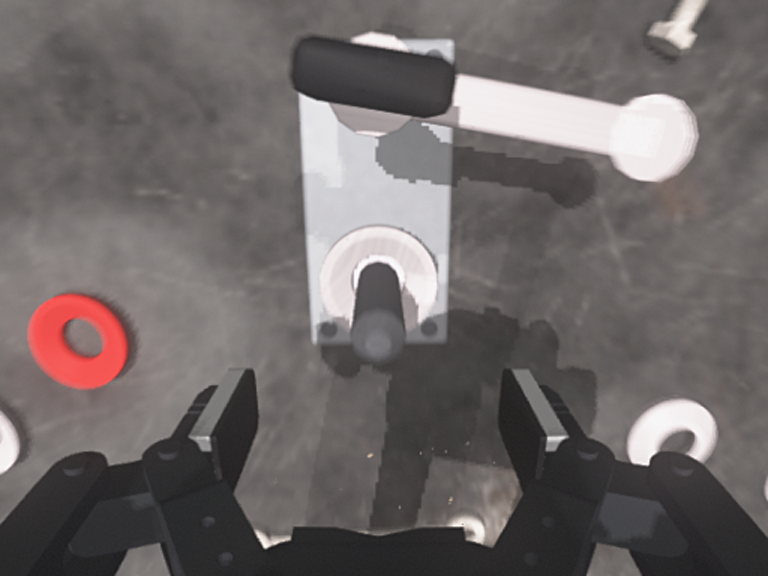

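View pics/s18c.png

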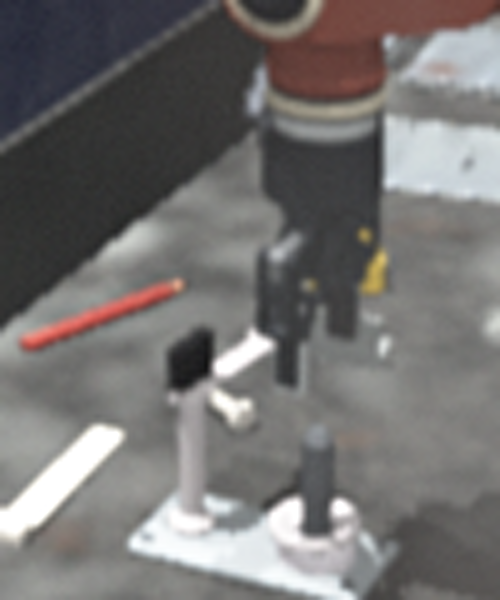

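The first dish is down on the pedestal, level, around (378,280). Next is the dome at ≈ (0.450,−0.238).

Call:
move_arm([
  [-3, 4, -2, 0, 7.5],
  [-6, 9, -2, 0, 7.5],
  [-9, 14, -2, 0, 7.5],
  [-11.8, 19.4, 0, 0.5, 7.5],
  [-11.8, 19.4, 3, 0.5, 7.5],
])

```text
t: 21.88
tool_pos: [0.4485, -0.241, 0.1194]
tool_rot: [3.139, -0.01, 0.003]
contact_force: [-0.0, 1.3, -0.1]
opening: 0.0752
```

Call:
move_arm([
  [0, 0, 0, 0, 7.5],
  [0, 0, 0, 0, 7.5],
  [0, 0, 0, 0, 7.5],
])

```text
t: 22.25
tool_pos: [0.4506, -0.2373, 0.1205]
tool_rot: [3.14, 0.001, 0.003]
contact_force: [0.5, 1.1, 0.2]
opening: 0.075
```

```bash
python3 -c "
from h import *
plan([.4497,-.2381,.05],-90);d=snap('wrist','w19');print(ring(d,w2pix(d,[[.4497,-.2381,0.003]])[0],.003),w2pix(d,[[.4497,-.2381,0.003]])*1.5)"
```

```text
t 22.25 pos [ 0.4506 -0.2373  0.1205] yaw -90.0 q6 0.94 F [0.5 1.1 0.2] op 0.0750
 d cm [-0.11  0.07  7.05] twist 0.0 len 7.0
(array([ 0.4497, -0.2382]), 0.0302) [[378.76456977 284.09261264]]
```

View pics/w19.png

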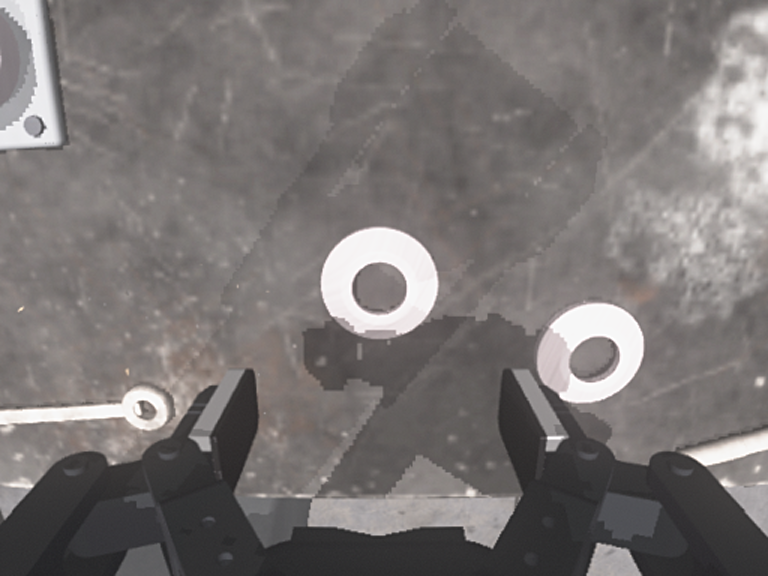

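The dome at (379,284) is exactly where expected, (0.4497,−0.2382), and centred in the jaws. Descending.

Call:
move_arm([
  [-0.1, 0.1, 5, 0, 7.2],
  [-0.1, 0.1, 8, 0, 7],
  [-0.1, 0.1, 9.5, 0, 7],
  [-0.1, 0.1, 9.5, 0, 7],
  [-0.1, 0.1, 9.5, 0, 7],
])

```text
t: 22.92
tool_pos: [0.4497, -0.2391, 0.0257]
tool_rot: [3.14, -0.001, 0.004]
contact_force: [0.7, -0.5, 1.0]
opening: 0.0701
```

Call:
move_arm([
  [0, 0, 0.6, 0, 7],
  [0, 0, 1.3, 0, 7],
  [0, 0, 1.3, 0, 7],
  [0, 0, 1.3, 0, 7],
  [0, 0, 1.3, 0, 6.3],
])

```text
t: 23.55
tool_pos: [0.4487, -0.2385, 0.0113]
tool_rot: [3.141, -0.001, 0.001]
contact_force: [-0.4, 0.2, -0.2]
opening: 0.0629
```

Call:
move_arm([
  [0, 0, 0, 0, 5.8],
  [0, 0, 0, 0, 5.4],
  [0, 0, 0, 0, 5.4],
  [0, 0, 0, 0, 5.4],
], newtons=60)

```text
t: 24.05
tool_pos: [0.4495, -0.239, 0.0131]
tool_rot: [3.141, -0.001, 0.002]
contact_force: [-3.1, 3.1, 10.2]
opening: 0.0554
```

```bash
python3 -c "
from h import *
plan([.4497,-.2381,.012],-90);d=snap('wrist','w20')"
```

```text
t 24.05 pos [ 0.4495 -0.239   0.0131] yaw -90.0 q6 0.94 F [-3.1  3.1 10.2] op 0.0554
 d cm [ 0.02 -0.09  0.11] twist -0.0 len 0.1
```

View pics/w20.png

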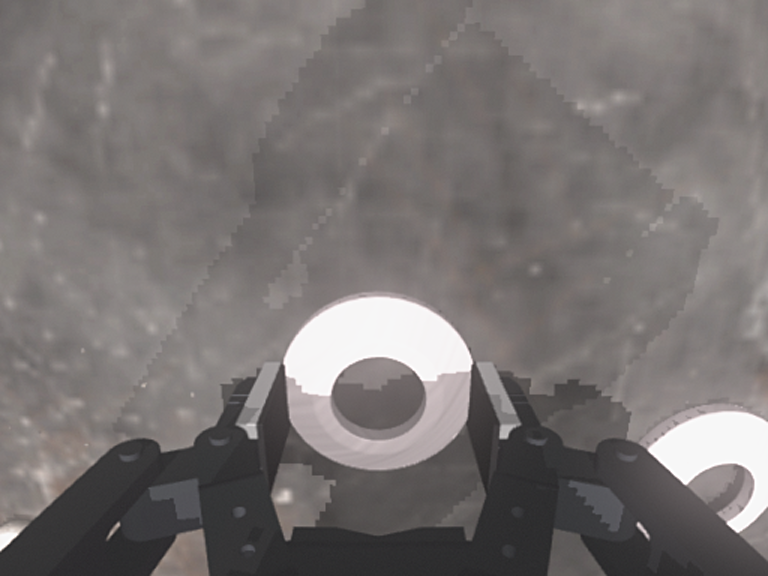

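Call:
move_arm([
  [0, 0, -0.5, 0, 5.2],
  [0, 0, -2, 0, 5.2],
  [0, 0, -5, 0, 5.2],
  [0, 0, -6, 0, 5.2],
  [0, 0, -6, 0, 5.2],
])

```text
t: 24.72
tool_pos: [0.449, -0.2388, 0.072]
tool_rot: [3.14, -0.001, 0.003]
contact_force: [-0.7, 0.1, -1.7]
opening: 0.0558
```

```bash
python3 -c "
from h import *
d=snap('wrist','w21');o=sensors.get_obs();z=o['tool_pos'][2]-.013+.003;plan([.5658,-.0427,.2],-90);print(ring(d,(378/1.5,385/1.5),z))"
```

```text
t 24.77 pos [ 0.4484 -0.2383  0.0709] yaw -90.0 q6 0.94 F [-0.1  0.4 -0.5] op 0.0553
 d cm [ 11.73 -19.57 -12.91] twist -0.0 len 26.2
(array([ 0.4495, -0.2395]), 0.0293)
```

View pics/w21.png

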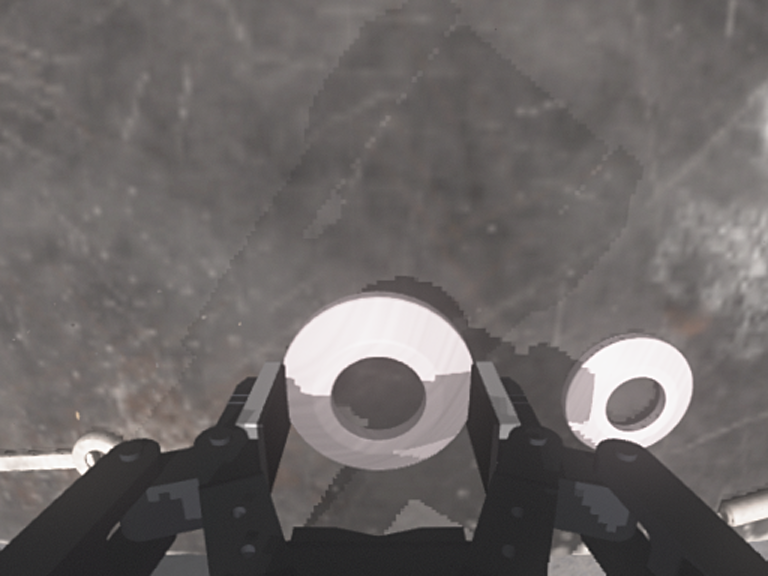

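The dome is held level at (378,382). I carry it over.

Call:
move_arm([
  [0, 0, -6, 0, 5.2],
  [2, -4, -10, 0, 5.2],
  [5, -8, -11, 0, 5.2],
  [8, -13, -11, 0, 5.2],
  [11, -18, -11, 0.5, 5.2],
])

```text
t: 25.4
tool_pos: [0.5588, -0.0568, 0.1797]
tool_rot: [-3.141, 0.016, 0.003]
contact_force: [0.6, -0.4, -0.8]
opening: 0.0552
```

```bash
python3 -c "
from h import *
plan([.5655,-.0422,.12],-90)"
```

```text
t 25.40 pos [ 0.5588 -0.0568  0.1797] yaw -90.6 q6 1.35 F [ 0.6 -0.4 -0.8] op 0.0552
 d cm [ 0.67 -1.47  5.97] twist -0.6 len 6.2
```

Call:
move_arm([
  [0.6, -1.5, 0, 0, 5.2],
  [0.6, -1.5, 0, 0, 5.2],
  [0.6, -1.5, 3, 0, 5.2],
  [0.6, -1.5, 6, 0, 5.2],
  [0.6, -1.5, 6, 0, 5.2],
])

```text
t: 26.02
tool_pos: [0.5617, -0.0445, 0.1175]
tool_rot: [-3.14, 0.018, 0.012]
contact_force: [-0.2, -0.7, -0.0]
opening: 0.0554
```

Call:
move_arm([
  [0, 0, 0, 0, 5.2],
  [0, 0, 0, 0, 5.2],
])

```text
t: 26.28
tool_pos: [0.5657, -0.0442, 0.1229]
tool_rot: [3.141, -0.016, 0.005]
contact_force: [-0.2, 0.7, -0.1]
opening: 0.0554
```

```bash
python3 -c "
from h import *
plan([.5655,-.0422,.06],-90);snap('wrist','w22')"
```

```text
t 26.27 pos [ 0.5657 -0.0442  0.1229] yaw -90.6 q6 1.37 F [-0.2  0.7 -0.1] op 0.0554
 d cm [-0.04 -0.21  6.29] twist -0.6 len 6.3
```

View pics/w22.png

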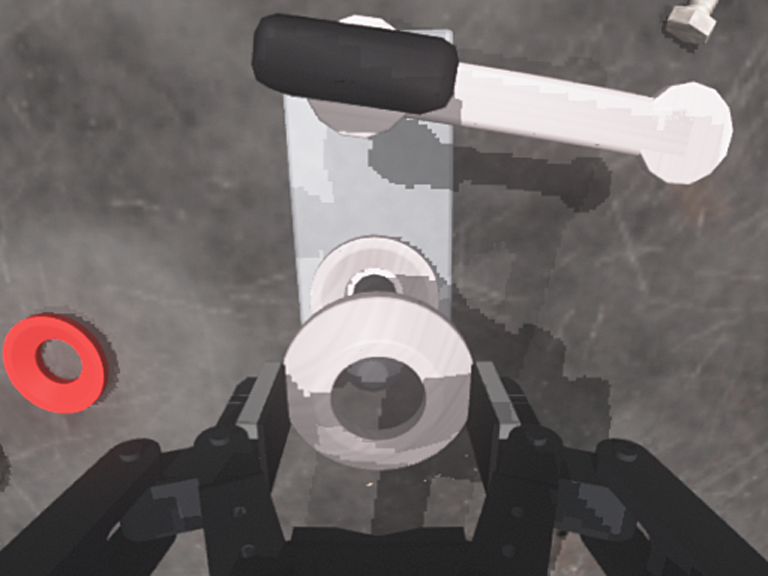

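The dish is seated and the arbor tip shows in the bore at (373,375). I shift 2 mm in y and lower, stopping at TCP ≈ 0.058.

Call:
move_arm([
  [0, -0.2, 0, 0, 5.2],
  [0, -0.2, 1.5, 0, 5.2],
  [0, -0.2, 3, 0, 5.2],
  [0, -0.2, 4, 0, 5.2],
  [0, -0.2, 4, 0, 5.2],
])

```text
t: 26.95
tool_pos: [0.5636, -0.0412, 0.0791]
tool_rot: [-3.141, 0.015, 0.005]
contact_force: [0.0, 0.2, -0.9]
opening: 0.0556
```

Call:
move_arm([
  [0, 0, 1, 0, 5.2],
  [0, 0, 2, 0, 5.2],
  [0, 0, 2.4, 0, 5.2],
  [0, 0, 2.4, 0, 5.2],
])

```text
t: 27.45
tool_pos: [0.5644, -0.0415, 0.0565]
tool_rot: [-3.141, 0.015, 0.001]
contact_force: [0.6, 0.2, -0.3]
opening: 0.0552
```

```bash
python3 -c "
from h import *
plan([.5655,-.0422,.06],-90);snap('wrist','w23')"
```

```text
t 27.45 pos [ 0.5644 -0.0415  0.0565] yaw -90.5 q6 1.38 F [ 0.6  0.2 -0.3] op 0.0552
 d cm [ 0.11  0.07 -0.35] twist -0.5 len 0.4
```

View pics/w23.png

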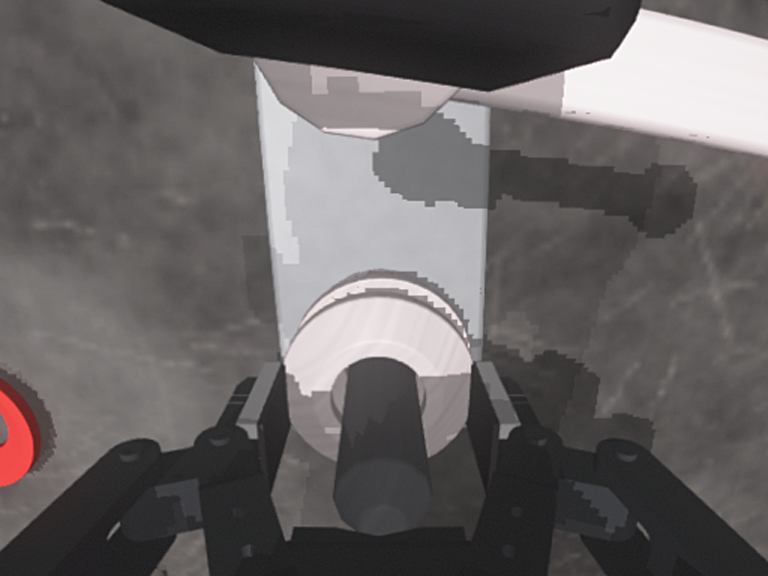

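Call:
move_arm([
  [0, 0, 0, 0, 6.6],
  [0, 0, 0, 0, 7.2],
  [0, 0, 0, 0, 7.2],
  [0, 0, -5, 0, 7.5],
  [0, 0, -11, 0, 7.5],
])

```text
t: 28.12
tool_pos: [0.5635, -0.0413, 0.1666]
tool_rot: [-3.141, 0.015, 0.006]
contact_force: [0.7, -1.2, 1.3]
opening: 0.0747
```

```bash
python3 -c "
from h import *
plan([.448,.2307,.2],-90);snap('wrist','w24');snap('side','s24');crop('s24',200,120,300,220,'s24c',6)"
```

```text
t 28.12 pos [ 0.5635 -0.0413  0.1666] yaw -90.5 q6 1.38 F [ 0.7 -1.2  1.3] op 0.0747
 d cm [-11.82 -27.09  -3.28] twist -0.5 len 29.7
```

View pics/w24.png

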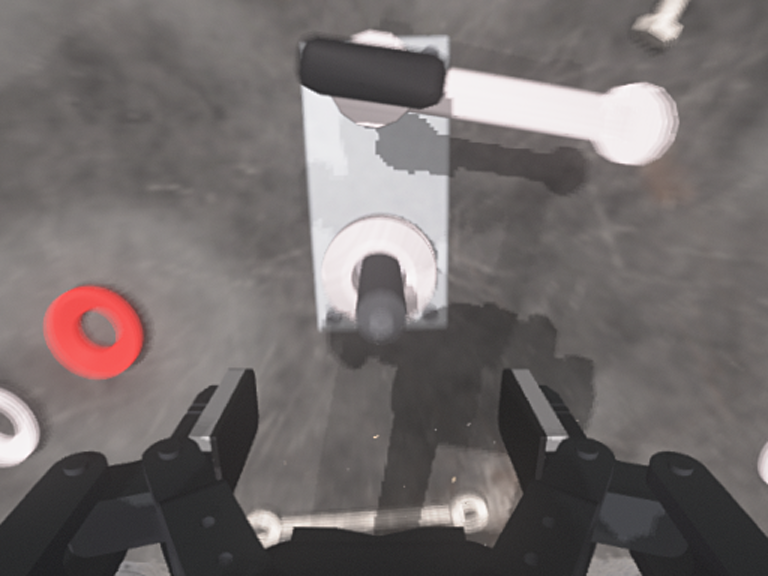

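View pics/s24c.png

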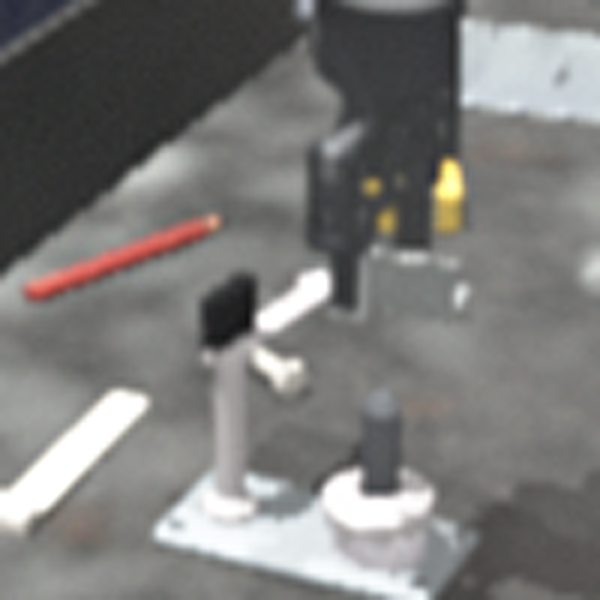

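Two washers are seated rim to rim. Next is the left dish at ≈ (0.448,0.231).

Call:
move_arm([
  [-2, -5, -3, 0, 7.5],
  [-5, -10, -3, 0, 7.5],
  [-7, -16, -3, 0, 7.5],
  [-10, -22, -3, 0, 7.5],
  [-11.8, -27, 0, 0, 7.5],
])

```text
t: 28.85
tool_pos: [0.451, 0.2293, 0.171]
tool_rot: [-3.139, 0.014, -0.01]
contact_force: [0.3, -0.2, -0.2]
opening: 0.0753
```

Call:
move_arm([
  [0, 0, 3, 0, 7.5],
  [0, 0, 4, 0, 7.5],
  [0, 0, 4, 0, 7.5],
  [0, 0, 4, 0, 7.5],
])

```text
t: 29.35
tool_pos: [0.4515, 0.2266, 0.1298]
tool_rot: [-3.141, 0.017, -0.003]
contact_force: [0.4, -0.1, 0.2]
opening: 0.0752
```

```bash
python3 -c "
from h import *
d=snap('wrist','w25');u=w2pix(d,[[.448,.2307,0.01]])[0];print(u*1.5);r=ring(d,u,.010);print(r);plan([*r[0],.013],-90)"
```

```text
[369.82538259 287.47306337]
(array([0.4486, 0.2271]), 0.0301)
t 29.40 pos [0.4516 0.2266 0.13  ] yaw -90.6 q6 1.90 F [-0.3 -0.8 -0.6] op 0.0747
 d cm [-0.33 -0.03 11.7 ] twist -0.6 len 11.7
```

View pics/w25.png

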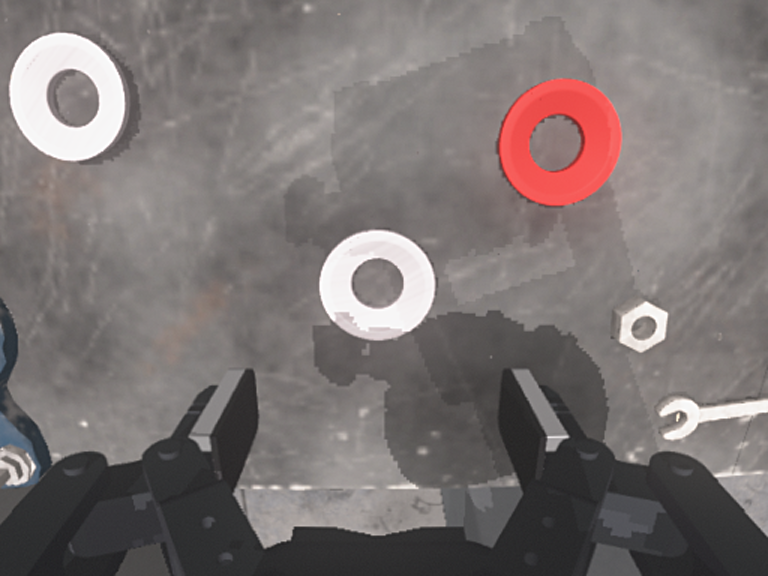

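The dish at (377,285) measures (0.4486,0.2271). The red ring at (560,143) and the nut at (640,326) are clear of the fingers. Descending.

Call:
move_arm([
  [-0.3, 0, 5, 0.5, 7.2],
  [-0.3, 0, 9, 0.5, 7],
  [-0.3, 0, 10.2, 0.5, 7],
  [-0.3, 0, 10.2, 0.5, 7],
  [-0.3, 0, 10.2, 0.5, 7],
])

```text
t: 30.02
tool_pos: [0.4491, 0.2275, 0.0287]
tool_rot: [-3.14, 0.029, -0.006]
contact_force: [0.9, -0.1, 0.3]
opening: 0.07
```

Call:
move_arm([
  [0, 0, 0.8, 0, 7],
  [0, 0, 1.5, 0, 7],
  [0, 0, 1.5, 0, 7],
  [0, 0, 1.5, 0, 7],
  [0, 0, 1.5, 0, 6.3],
])

```text
t: 30.65
tool_pos: [0.4474, 0.227, 0.0116]
tool_rot: [-3.141, 0.028, -0.0]
contact_force: [-0.7, 1.0, -0.4]
opening: 0.0628
```

Call:
move_arm([
  [0, 0, 0, 0, 5.8],
  [0, 0, 0, 0, 5.4],
  [0, 0, 0, 0, 5.4],
  [0, 0, 0, 0, 5.4],
])

```text
t: 31.15
tool_pos: [0.4477, 0.2272, 0.0128]
tool_rot: [-3.141, 0.028, -0.0]
contact_force: [-2.8, -0.9, 7.4]
opening: 0.0579
```

Call:
move_arm([
  [0, 0, -0.5, 0, 5.2],
  [0, 0, -2, 0, 5.2],
  [0, 0, -5, 0, 5.2],
  [0, 0, -6, 0, 5.2],
  [0, 0, -6, 0, 5.2],
])

```text
t: 31.78
tool_pos: [0.4479, 0.2272, 0.0725]
tool_rot: [-3.141, 0.028, -0.004]
contact_force: [-0.8, -0.8, -1.8]
opening: 0.0575
```

```bash
python3 -c "
from h import *
d=snap('wrist','w26');o=sensors.get_obs();z=o['tool_pos'][2]-.002;plan([.5658,-.0427,.2],-90);print(ring(d,(378/1.5,390/1.5),z))"
```

```text
t 31.82 pos [0.4472 0.2269 0.0714] yaw -91.0 q6 1.91 F [ 0.2 -0.1 -1.4] op 0.0574
 d cm [ 12.35  26.74 -12.86] twist -1.0 len 32.1
(array([0.441 , 0.2295]), 0.0343)
```

View pics/w26.png

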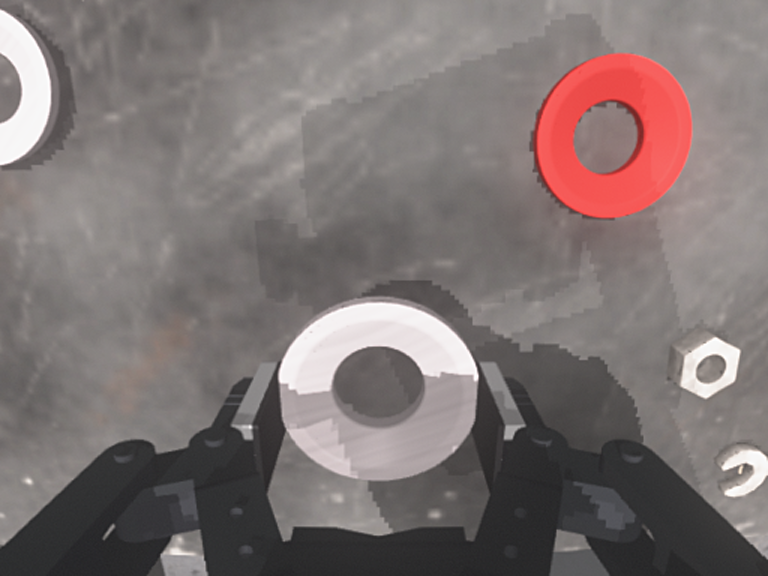

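The dish is held at (378,389), the same as the first. I carry it over the arbor.

Call:
move_arm([
  [0, 0, -6, -0.5, 5.2],
  [2, 4, -10, -1, 5.2],
  [4, 9, -11, -1, 5.2],
  [7, 15, -11, -1, 5.2],
  [9, 20, -11, -1, 5.2],
])

```text
t: 32.45
tool_pos: [0.5337, 0.0236, 0.1803]
tool_rot: [-3.141, 0.001, 0.002]
contact_force: [1.4, 0.5, -1.0]
opening: 0.0572
```

```bash
python3 -c "
from h import *
plan([.5655,-.0425,.12],-90)"
```

```text
t 32.45 pos [0.5337 0.0236 0.1803] yaw -90.0 q6 1.48 F [ 1.4  0.5 -1. ] op 0.0572
 d cm [3.2  6.61 6.02] twist -0.0 len 9.5
```

Call:
move_arm([
  [1.6, 3.3, 0, 0, 5.2],
  [3.2, 6.5, 0, 0, 5.2],
  [3.2, 6.5, 3, 0, 5.2],
  [3.2, 6.5, 5.6, 0, 5.2],
  [3.2, 6.5, 5.6, 0, 5.2],
])

```text
t: 33.08
tool_pos: [0.5627, -0.0393, 0.121]
tool_rot: [-3.14, 0.001, 0.013]
contact_force: [-0.5, -1.0, -0.8]
opening: 0.0575
```

Call:
move_arm([
  [0, 0, 0, 0, 5.2],
  [0, 0, 0, 0, 5.2],
])

```text
t: 33.33
tool_pos: [0.5665, -0.0397, 0.1269]
tool_rot: [3.141, -0.001, 0.004]
contact_force: [0.3, -0.3, 0.2]
opening: 0.0577
```

```bash
python3 -c "
from h import *
plan([.5655,-.0425,.06],-90);snap('wrist','w27')"
```

```text
t 33.33 pos [ 0.5665 -0.0397  0.1269] yaw -90.0 q6 1.37 F [ 0.3 -0.3  0.2] op 0.0577
 d cm [-0.11  0.28  6.69] twist -0.0 len 6.7
```

View pics/w27.png

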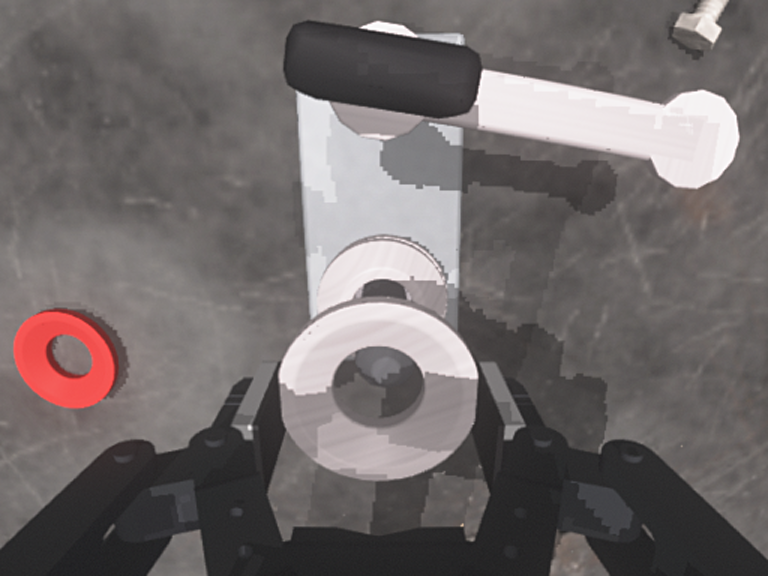

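The arbor tip at (384,370) is slightly right of the bore centre. I shift +0.3 cm in y, then lower.

Call:
move_arm([
  [0, 0.2, 0, 0, 5.2],
  [0, 0.2, 1.5, 0, 5.2],
  [0, 0.2, 3, 0, 5.2],
  [0, 0.2, 4.5, 0, 5.2],
  [0, 0.2, 4.5, 0, 5.2],
])

```text
t: 34.0
tool_pos: [0.5638, -0.0413, 0.0777]
tool_rot: [-3.141, 0.001, 0.007]
contact_force: [-0.6, 0.0, -1.1]
opening: 0.0574
```

Call:
move_arm([
  [0, 0, 0.5, 0, 5.2],
  [0, 0, 1.2, 0, 5.2],
  [0, 0, 1.9, 0, 5.2],
  [0, 0, 1.9, 0, 5.2],
  [0, 0, 1.9, 0, 5.2],
])

```text
t: 34.62
tool_pos: [0.5657, -0.0417, 0.0615]
tool_rot: [3.142, -0.001, 0.0]
contact_force: [0.2, -0.9, -1.0]
opening: 0.0576
```

```bash
python3 -c "
from h import *
plan([.5655,-.0425,.06],-90);snap('wrist','w28')"
```

```text
t 34.62 pos [ 0.5657 -0.0417  0.0615] yaw -90.0 q6 1.37 F [ 0.2 -0.9 -1. ] op 0.0576
 d cm [-0.02  0.08  0.15] twist -0.0 len 0.2
```

View pics/w28.png

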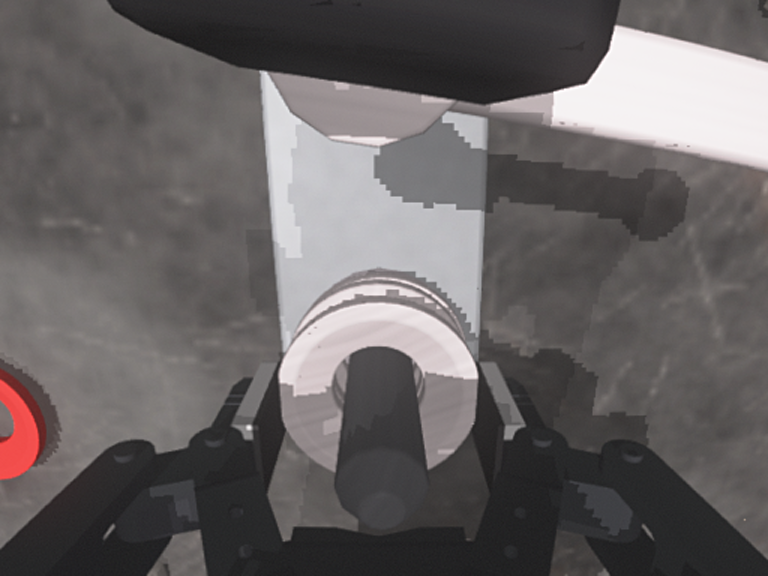

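Just above the seat with no force. I release and rise.

Call:
move_arm([
  [0, 0, 0, 0, 6.6],
  [0, 0, 0, 0, 7.2],
  [0, 0, 0, 0, 7.2],
  [0, 0, -5, 0, 7.5],
  [0, 0, -11, 0, 7.5],
])

```text
t: 35.3
tool_pos: [0.5643, -0.0414, 0.171]
tool_rot: [-3.141, 0.001, 0.006]
contact_force: [0.9, -0.2, 0.9]
opening: 0.0748
```

```bash
python3 -c "
from h import *
plan([.4092,-.354,.13],-90);snap('wrist','w29');snap('scene','c29');crop('c29',240,140,384,330,'c29c',4)"
```

```text
t 35.30 pos [ 0.5643 -0.0414  0.171 ] yaw -90.0 q6 1.37 F [ 0.9 -0.2  0.9] op 0.0748
 d cm [-15.48  31.27   4.13] twist -0.0 len 35.1
```

View pics/w29.png

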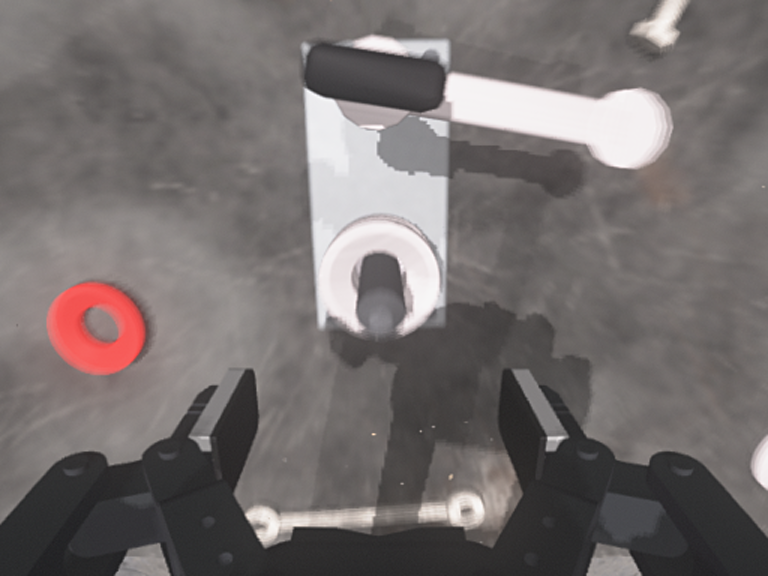

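View pics/c29c.png

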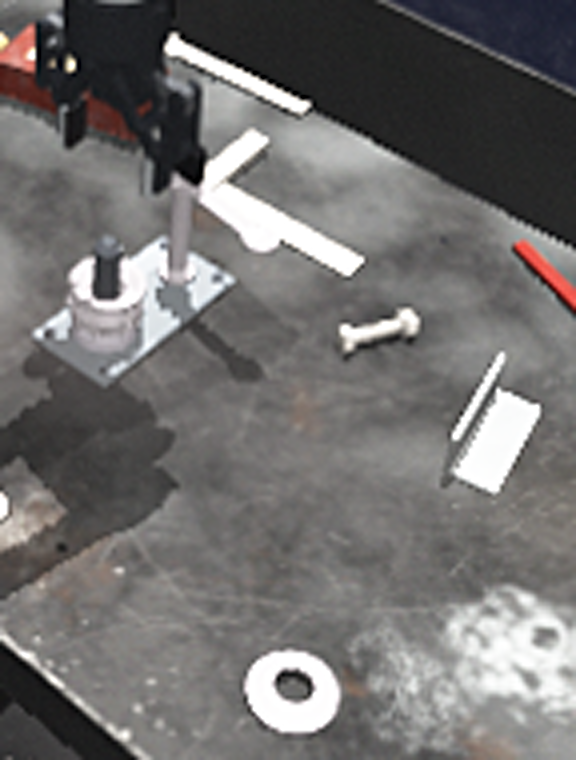

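The stack of three looks right, and the remaining right-hand washer is still a dome with its bore high. Going to it.

Call:
move_arm([
  [-2, 4, -3, 0, 7.5],
  [-5, 10, -3, 0, 7.5],
  [-8, 16, -3, 0, 7.5],
  [-11, 22, -2, 0, 7.5],
  [-13.5, 27, 0, 0, 7.5],
])

```text
t: 36.02
tool_pos: [0.4346, -0.3044, 0.1757]
tool_rot: [3.139, -0.001, 0.004]
contact_force: [0.3, -0.4, -0.3]
opening: 0.075
```

Call:
move_arm([
  [-2, 4, 3, 0, 7.5],
  [-2, 4, 4, 0, 7.5],
  [-2, 4, 4, 0, 7.5],
  [-2, 4, 4, 0, 7.5],
])

```text
t: 36.52
tool_pos: [0.4162, -0.3416, 0.1357]
tool_rot: [3.141, 0.002, 0.002]
contact_force: [0.1, 0.1, 0.7]
opening: 0.0751
```

```bash
python3 -c "
from h import *
d=snap('wrist','w30');u=w2pix(d,[[.4092,-.354,0.003]])[0];print(u*1.5);r=ring(d,u,.003);print(r);plan([*r[0],.012],-90)"
```

```text
[399.8089511  285.86995736]
(array([ 0.4098, -0.3537]), 0.0302)
t 36.58 pos [ 0.4163 -0.3417  0.136 ] yaw -89.9 q6 0.74 F [-0.1  0.  -0.1] op 0.0751
 d cm [-0.67  1.19 12.4 ] twist 0.1 len 12.5
```

View pics/w30.png

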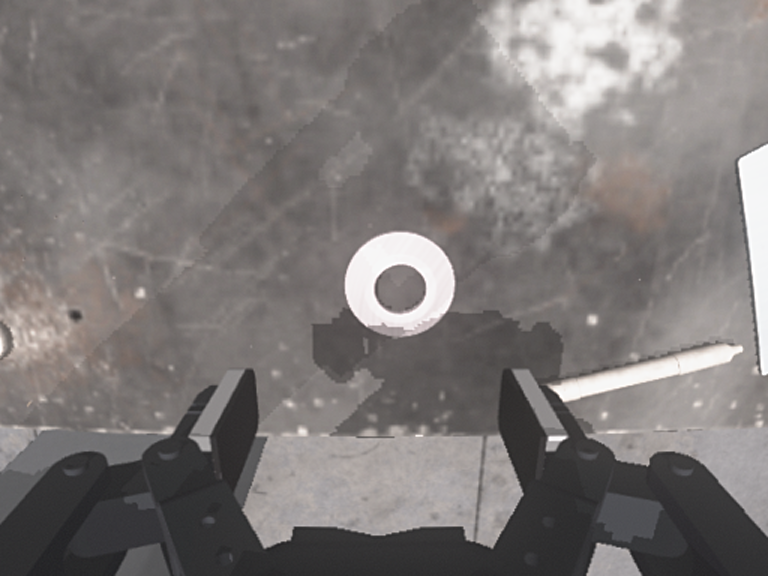

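```bash
python3 -c "
from h import *
d=load('w30');print(pix2w(d,[(555/1.5,390/1.5),(740/1.5,349/1.5)],.008).round(3))"
```

```text
[[ 0.346 -0.446  0.008]
 [ 0.372 -0.558  0.008]]
```

Call:
move_arm([
  [-0.7, 1.2, 0, 0, 7.2],
  [-0.7, 1.2, 5, 0, 7],
  [-0.7, 1.2, 9, 0, 7],
  [-0.7, 1.2, 9, 0, 7],
  [-0.7, 1.2, 9, 0, 7],
])

```text
t: 37.2
tool_pos: [0.4089, -0.3553, 0.0466]
tool_rot: [3.139, -0.001, 0.003]
contact_force: [0.6, -0.6, 1.0]
opening: 0.0701
```

```bash
python3 -c "
from h import *
plan([.4097,-.3537,.012],-90)"
```

```text
t 37.20 pos [ 0.4089 -0.3553  0.0466] yaw -90.0 q6 0.72 F [ 0.6 -0.6  1. ] op 0.0701
 d cm [ 0.07 -0.17  3.46] twist -0.0 len 3.5
```

The marker is clear of the fingers. I go down the last 3.4 cm and grip.

Call:
move_arm([
  [0, 0, 1, 0, 7],
  [0, 0, 2, 0, 7],
  [0, 0, 2.8, 0, 7],
  [0, 0, 3.4, 0, 7],
  [0, 0, 3.4, 0, 7],
])

```text
t: 37.83
tool_pos: [0.4079, -0.3539, 0.0101]
tool_rot: [-3.141, 0.001, 0.001]
contact_force: [0.4, -0.0, -0.5]
opening: 0.0699
```

Call:
move_arm([
  [0, 0, 0, 0, 6.6],
  [0, 0, 0, 0, 6.6],
])

```text
t: 38.08
tool_pos: [0.4082, -0.3543, 0.011]
tool_rot: [3.141, -0.001, 0.0]
contact_force: [-0.8, -0.6, 0.5]
opening: 0.0662
```

```bash
python3 -c "
from h import *
plan([.4097,-.3537,.012],-90)"
```

```text
t 38.08 pos [ 0.4082 -0.3543  0.011 ] yaw -90.0 q6 0.72 F [-0.8 -0.6  0.5] op 0.0662
 d cm [ 0.15 -0.06 -0.1 ] twist -0.0 len 0.2
```

Call:
move_arm([
  [0.1, 0, -0.1, 0, 6.2],
  [0.1, 0, -0.1, 0, 5.4],
  [0.1, 0, -0.1, 0, 5.4],
  [0.1, 0, -0.1, 0, 5.4],
])

```text
t: 38.58
tool_pos: [0.4093, -0.3544, 0.0132]
tool_rot: [-3.142, 0.001, 0.0]
contact_force: [-3.6, 3.2, 8.3]
opening: 0.0572
```

Call:
move_arm([
  [0, 0, -0.5, 0, 5.2],
  [0, 0, -2, 0, 5.2],
  [0, 0, -5, 0, 5.2],
  [0, 0, -6, 0, 5.2],
  [0, 0, -6, 0, 5.2],
])

```text
t: 39.2
tool_pos: [0.4096, -0.3547, 0.0728]
tool_rot: [3.14, -0.001, 0.002]
contact_force: [-0.5, -0.4, -1.6]
opening: 0.0567
```

```bash
python3 -c "
from h import *
d=snap('wrist','w31');plan([.5655,-.0425,.2],-90)"
```

```text
t 39.25 pos [ 0.409  -0.3541  0.0717] yaw -90.0 q6 0.72 F [ 0.  -0.1 -2.3] op 0.0575
 d cm [ 15.63 -31.17 -12.84] twist -0.0 len 37.2
```

View pics/w31.png

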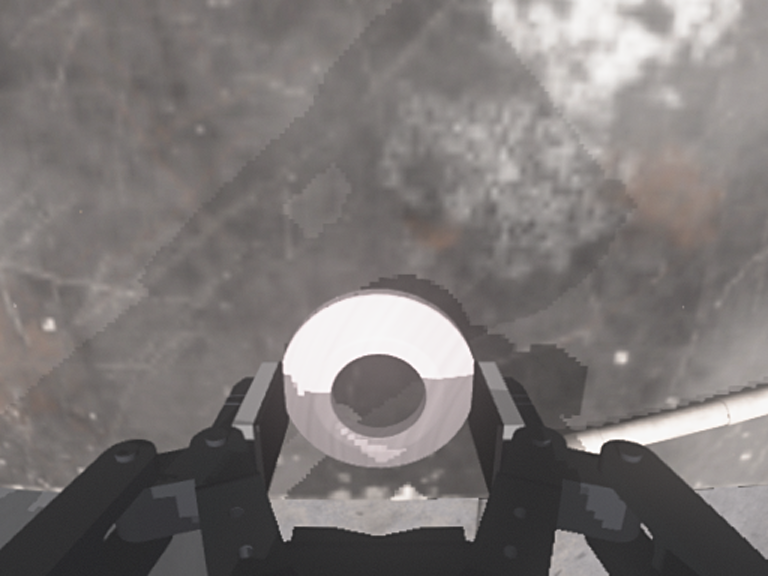

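The dome is held at (378,380). Carrying it over.

Call:
move_arm([
  [0, 0, -6, 0, 5.2],
  [2, -4, -10, 0, 5.2],
  [5, -10, -11, 0, 5.2],
  [8, -15.5, -11, 0, 5.2],
  [10.5, -21, -11, 0, 5.2],
])

```text
t: 39.88
tool_pos: [0.513, -0.1453, 0.1806]
tool_rot: [-3.141, 0.002, 0.002]
contact_force: [0.6, -0.8, -1.7]
opening: 0.0572
```

Call:
move_arm([
  [2.5, -5, 0, 0, 5.2],
  [5, -10, 0, 0, 5.2],
  [5, -10, 0, 0, 5.2],
  [5, -10, 0, 0, 5.2],
  [5, -10, 0, 0, 5.2],
])

```text
t: 40.5
tool_pos: [0.5622, -0.0483, 0.181]
tool_rot: [-3.142, 0.004, 0.002]
contact_force: [-0.5, -0.4, -1.2]
opening: 0.0571
```

```bash
python3 -c "
from h import *
plan([.5655,-.0420,.125],-90)"
```

```text
t 40.50 pos [ 0.5622 -0.0483  0.181 ] yaw -90.1 q6 1.36 F [-0.5 -0.4 -1.2] op 0.0571
 d cm [ 0.33 -0.63  5.6 ] twist -0.1 len 5.6
```

Call:
move_arm([
  [0.2, -0.6, 0, 0, 5.2],
  [0.2, -0.6, 2, 0, 5.2],
  [0.2, -0.6, 5.4, 0, 5.2],
  [0.2, -0.6, 5.4, 0, 5.2],
  [0.2, -0.6, 5.4, 0, 5.2],
])

```text
t: 41.12
tool_pos: [0.565, -0.0414, 0.1279]
tool_rot: [3.142, -0.001, 0.0]
contact_force: [0.6, -0.3, -1.4]
opening: 0.0574
```

Call:
move_arm([
  [0, 0, 0, 0, 5.2],
  [0, 0, 0, 0, 5.2],
])

```text
t: 41.38
tool_pos: [0.5657, -0.0414, 0.1291]
tool_rot: [3.141, -0.001, 0.004]
contact_force: [0.4, 0.4, -0.7]
opening: 0.0569
```

```bash
python3 -c "
from h import *
plan([.5655,-.0423,.073],-90);snap('wrist','w32')"
```

```text
t 41.38 pos [ 0.5657 -0.0414  0.1291] yaw -90.0 q6 1.37 F [ 0.4  0.4 -0.7] op 0.0569
 d cm [-0.03  0.09  5.61] twist -0.0 len 5.6
```

View pics/w32.png

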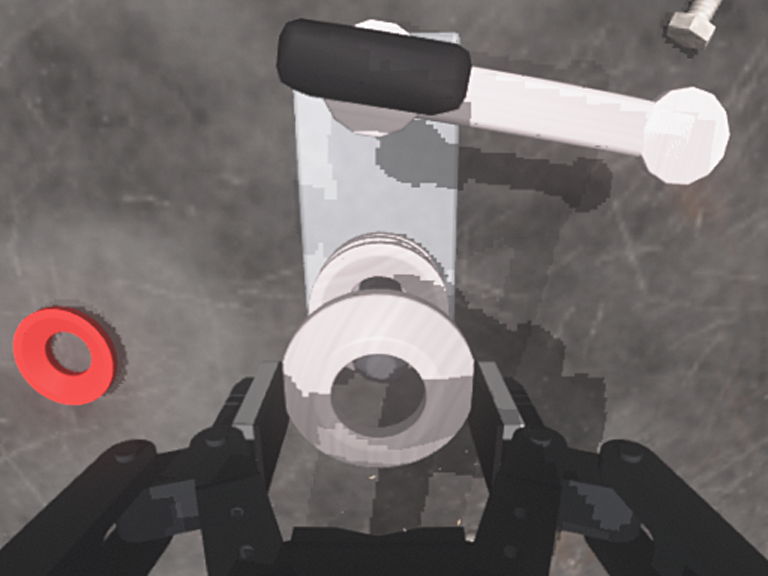

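Call:
move_arm([
  [0, 0.1, 1, 0, 5.2],
  [0, 0.1, 2.5, 0, 5.2],
  [0, 0.1, 4, 0, 5.2],
  [0, 0.1, 4, 0, 5.2],
  [0, 0.1, 4, 0, 5.2],
])

```text
t: 42.05
tool_pos: [0.5649, -0.0423, 0.0875]
tool_rot: [-3.142, 0.001, 0.0]
contact_force: [-0.1, 0.3, -0.9]
opening: 0.057
```

Call:
move_arm([
  [0, 0, 0.5, 0, 5.2],
  [0, 0, 1, 0, 5.2],
  [0, 0, 1.5, 0, 5.2],
  [0, 0, 1.5, 0, 5.2],
  [0, 0, 1.5, 0, 5.2],
])

```text
t: 42.68
tool_pos: [0.5649, -0.0423, 0.0728]
tool_rot: [3.142, -0.001, 0.0]
contact_force: [-0.1, 0.4, -0.5]
opening: 0.0573
```

```bash
python3 -c "
from h import *
plan([.5655,-.0423,.073],-90);snap('wrist','w33')"
```

```text
t 42.67 pos [ 0.5649 -0.0423  0.0728] yaw -90.0 q6 1.37 F [-0.1  0.4 -0.5] op 0.0573
 d cm [ 0.06  0.   -0.02] twist -0.0 len 0.1
```

View pics/w33.png

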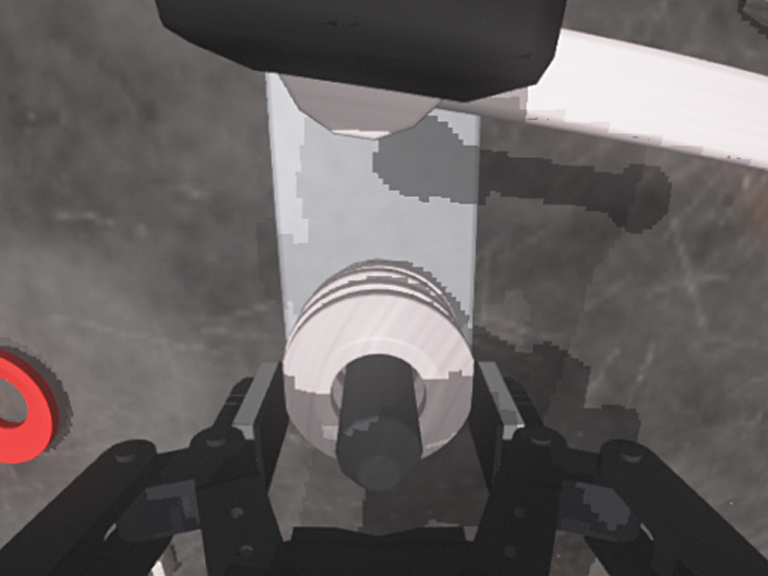

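On the stack and no side load. I release and rise.

Call:
move_arm([
  [0, 0, 0, 0, 6.6],
  [0, 0, 0, 0, 7.2],
  [0, 0, 0, 0, 7.2],
  [0, 0, -5, 0, 7.5],
  [0, 0, -11, 0, 7.5],
])

```text
t: 43.35
tool_pos: [0.5637, -0.042, 0.1822]
tool_rot: [-3.141, 0.001, 0.006]
contact_force: [1.2, -0.4, -0.0]
opening: 0.0749
```

```bash
python3 -c "
from h import *
plan([.549,.375,.2],-90);snap('scene','c34');snap('side','s34');crop('s34',170,120,300,310,'s34c',4);
for n in ('s34','c34'):
  i=cv2.imread('pics/%s.png'%n)
"
```

```text
t 43.35 pos [ 0.5637 -0.042   0.1822] yaw -90.0 q6 1.37 F [ 1.2 -0.4 -0. ] op 0.0749
 d cm [ -1.5  -41.7   -1.74] twist -0.0 len 41.8
```

View pics/s34c.png

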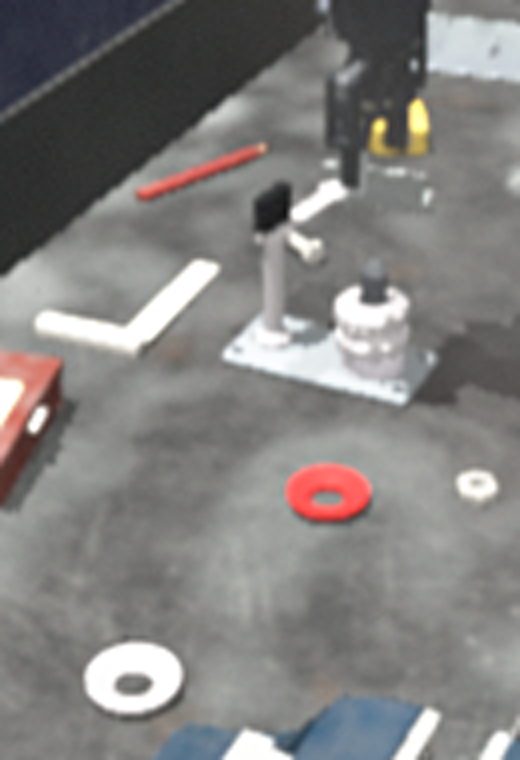

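View pics/c34.png

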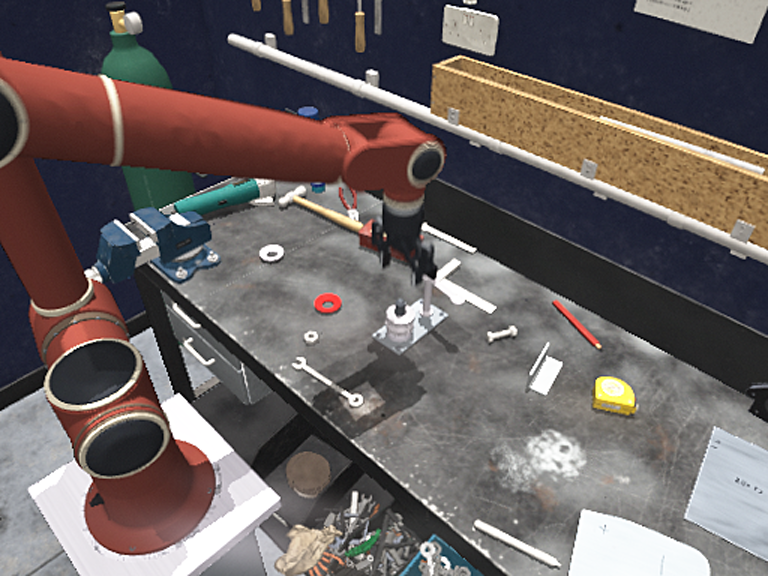

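Four are stacked and the last dish is at (272,254) in the scene view, unmoved. Going to it.

Call:
move_arm([
  [0, -5, -3, 0, 7.5],
  [0, -11, -3, 0, 7.5],
  [0, -17, -3, 0, 7.5],
  [-1, -23, -3, 0, 7.5],
  [-1, -29, -3, 0, 7.5],
])

```text
t: 44.08
tool_pos: [0.5544, 0.2496, 0.2126]
tool_rot: [3.142, -0.001, 0.0]
contact_force: [0.4, -0.2, -0.0]
opening: 0.0746
```

Call:
move_arm([
  [0, -6, 0, 0, 7.5],
  [0, -12, 0, 0, 7.5],
  [0, -12.5, 3, 0, 7.5],
  [0, -12.5, 6, 0, 7.5],
  [0, -12.5, 6, 0, 7.5],
])

```text
t: 44.7
tool_pos: [0.5531, 0.3719, 0.1487]
tool_rot: [3.138, -0.0, -0.01]
contact_force: [0.3, -1.0, 0.1]
opening: 0.0749
```

```bash
python3 -c "
from h import *
d=snap('wrist','w35');u=w2pix(d,[[.549,.375,0.01]])[0];print(u*1.5);r=ring(d,u,.010);print(r);plan([*r[0],.013],-90)"
```

```text
[371.13345556 275.80742219]
(array([0.5468, 0.3772]), 0.0304)
t 44.75 pos [0.5543 0.3723 0.1512] yaw -90.0 q6 2.05 F [-0.1  0.1  0.7] op 0.0746
 d cm [-0.72 -0.51 13.82] twist -0.0 len 13.8
```

View pics/w35.png

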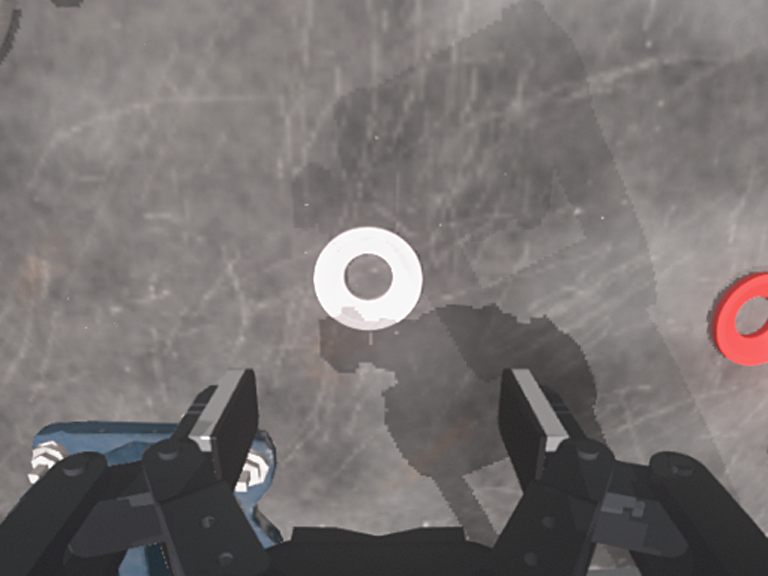

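```bash
python3 -c "
from h import *
d=load('w1')
for z in (.02,.08,.14): print(z,pix2w(d,np.array([(446,347),(497,393),(575,400),(500,270)])/1.5,z).round(3)[:,:2].tolist())
d=load('w35');print(pix2w(d,np.array([(270,440),(160,425)])/1.5,.02).round(3))"
```

```text
0.02 [[0.428, 0.44], [0.482, 0.497], [0.493, 0.584], [0.345, 0.49]]
0.08 [[0.4, 0.431], [0.447, 0.481], [0.456, 0.556], [0.328, 0.475]]
0.14 [[0.371, 0.422], [0.412, 0.464], [0.419, 0.529], [0.31, 0.459]]
[[0.447 0.437 0.02 ]
 [0.456 0.505 0.02 ]]
```

The vise is clear of the gripper's footprint. Descending on the dish, measured at (0.5468,0.3772).

Call:
move_arm([
  [-0.6, -0.5, 3, 0, 7.2],
  [-0.6, -0.5, 8, 0, 7],
  [-0.6, -0.5, 12, 0, 7],
  [-0.6, -0.5, 12, 0, 7],
  [-0.6, -0.5, 12, 0, 7],
])

```text
t: 45.38
tool_pos: [0.5511, 0.3785, 0.0358]
tool_rot: [-3.14, 0.002, -0.006]
contact_force: [1.2, 0.2, 0.9]
opening: 0.0697
```

Call:
move_arm([
  [0, 0, 0, 0, 7],
  [0, 0, 0, 0, 7],
])

```text
t: 45.62
tool_pos: [0.5504, 0.3784, 0.035]
tool_rot: [-3.14, 0.001, -0.005]
contact_force: [-0.8, -0.3, 0.1]
opening: 0.0699
```

```bash
python3 -c "
from h import *
d=snap('wrist','w36');u=w2pix(d,[[.547,.377,0.01]])[0];print(u*1.5,ring(d,u,.010));plan([.5468,.3772,.0125],-90)"
```

```text
[381.68117767 374.2040936 ] (array([0.5467, 0.3771]), 0.0304)
t 45.67 pos [0.5501 0.3782 0.0345] yaw -90.0 q6 2.06 F [-0.6 -0.   0.7] op 0.0704
 d cm [-0.33  0.1   2.2 ] twist -0.0 len 2.2
```

View pics/w36.png

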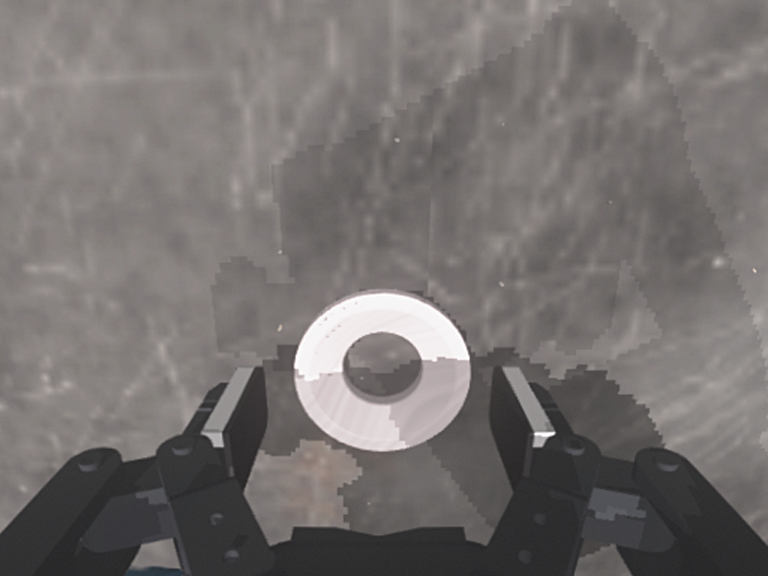

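Call:
move_arm([
  [-0.3, 0.1, 1, 0, 7],
  [-0.3, 0.1, 2.2, 0, 7],
  [-0.3, 0.1, 2.2, 0, 7],
  [-0.3, 0.1, 2.2, 0, 7],
  [-0.3, 0.1, 2.2, 0, 6.6],
])

```text
t: 46.3
tool_pos: [0.5462, 0.3768, 0.0107]
tool_rot: [-3.142, 0.001, -0.0]
contact_force: [0.5, -0.1, 0.9]
opening: 0.0662
```

```bash
python3 -c "
from h import *
plan([.5468,.3772,.0125],-90)"
```

```text
t 46.30 pos [0.5462 0.3768 0.0107] yaw -90.0 q6 2.06 F [ 0.5 -0.1  0.9] op 0.0662
 d cm [ 0.06 -0.04 -0.18] twist -0.0 len 0.2
```

Call:
move_arm([
  [0, 0, 0, 0, 6.2],
  [0, 0, 0, 0, 5.4],
  [0, 0, 0, 0, 5.4],
  [0, 0, 0, 0, 5.4],
  [0, 0, 0, 0, 5.4],
])

```text
t: 46.92
tool_pos: [0.5475, 0.3774, 0.013]
tool_rot: [-3.141, 0.001, -0.004]
contact_force: [-1.3, 0.2, 10.2]
opening: 0.0557
```

Call:
move_arm([
  [0, 0, -0.5, 0, 5.2],
  [0, 0, -2, 0, 5.2],
  [0, 0, -5, 0, 5.2],
  [0, 0, -6, 0, 5.2],
  [0, 0, -6, 0, 5.2],
])

```text
t: 47.55
tool_pos: [0.5466, 0.377, 0.0717]
tool_rot: [-3.141, 0.001, -0.003]
contact_force: [-0.8, -0.2, -1.0]
opening: 0.0558
```

```bash
python3 -c "
from h import *
d=snap('wrist','w37');plan([.5652,-.0423,.2],-90)"
```

```text
t 47.60 pos [0.5459 0.3766 0.0704] yaw -90.0 q6 2.06 F [-0.  -0.1 -0.7] op 0.0558
 d cm [  1.95  41.89 -12.95] twist -0.0 len 43.9
```

View pics/w37.png

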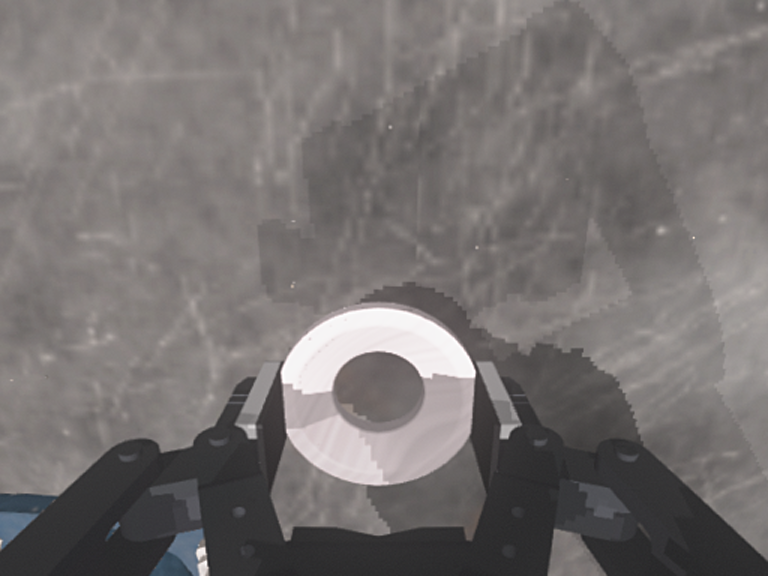

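The last dish is held at (378,394). Carrying it over.

Call:
move_arm([
  [0, 0, -6, 0, 5.2],
  [0, 4, -10, 0, 5.2],
  [0.5, 10, -12, 0, 5.2],
  [1, 16, -12, 0, 5.2],
  [1, 22, -12, 0, 5.2],
])

```text
t: 48.22
tool_pos: [0.5555, 0.1549, 0.1896]
tool_rot: [3.141, -0.0, -0.002]
contact_force: [0.6, -0.5, -1.5]
opening: 0.0558
```

Call:
move_arm([
  [0.4, 6, 0, 0, 5.2],
  [0.8, 12, 0, 0, 5.2],
  [0.8, 17, 0, 0, 5.2],
  [0.8, 19, 0, 0, 5.2],
  [0.8, 19, 0, 0, 5.2],
])

```text
t: 48.85
tool_pos: [0.5634, -0.0339, 0.1895]
tool_rot: [-3.141, 0.004, 0.003]
contact_force: [-0.9, -0.5, -0.9]
opening: 0.0557
```

Call:
move_arm([
  [0, 0, 0, 0, 5.2],
  [0, 0, 0, 0, 5.2],
])

```text
t: 49.1
tool_pos: [0.5638, -0.0319, 0.1905]
tool_rot: [-3.141, -0.002, 0.001]
contact_force: [-0.3, -0.6, -0.8]
opening: 0.0554
```

```bash
python3 -c "
from h import *
plan([.5655,-.0420,.14],-90)"
```

```text
t 49.10 pos [ 0.5638 -0.0319  0.1905] yaw -89.9 q6 1.38 F [-0.3 -0.6 -0.8] op 0.0554
 d cm [0.17 1.01 5.05] twist 0.1 len 5.1
```

Call:
move_arm([
  [0.1, 1, 0, 0, 5.2],
  [0.1, 1, 3, 0, 5.2],
  [0.1, 1, 5, 0, 5.2],
  [0.1, 1, 5, 0, 5.2],
  [0.1, 1, 5, 0, 5.2],
])

```text
t: 49.72
tool_pos: [0.5653, -0.0433, 0.1414]
tool_rot: [3.141, -0.001, 0.001]
contact_force: [0.0, -0.5, -0.8]
opening: 0.0559
```

Call:
move_arm([
  [0, 0, 0, 0, 5.2],
  [0, 0, 0, 0, 5.2],
])

```text
t: 49.98
tool_pos: [0.5654, -0.0434, 0.1417]
tool_rot: [3.141, -0.001, 0.003]
contact_force: [0.6, 0.3, -0.9]
opening: 0.0555
```

```bash
python3 -c "
from h import *
plan([.5655,-.0423,.085],-90);snap('wrist','w38')"
```

```text
t 49.98 pos [ 0.5654 -0.0434  0.1417] yaw -90.0 q6 1.36 F [ 0.6  0.3 -0.9] op 0.0555
 d cm [-0.   -0.11  5.67] twist -0.0 len 5.7
```

View pics/w38.png

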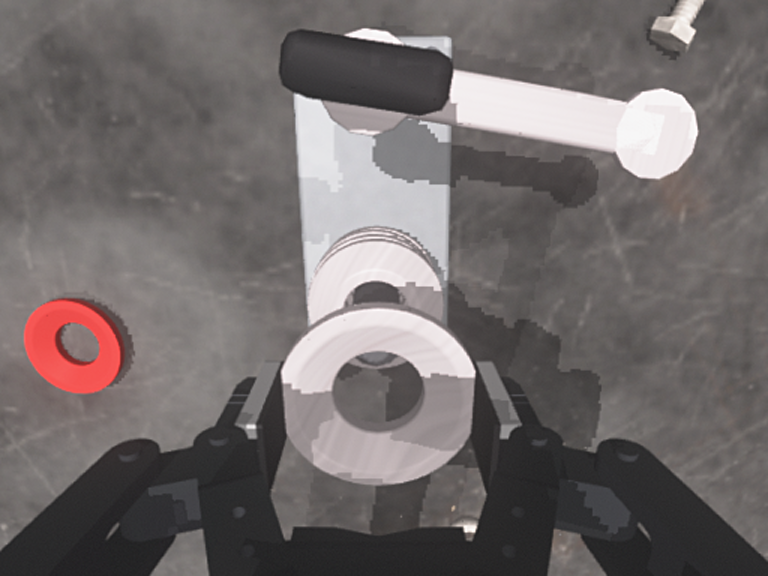

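Call:
move_arm([
  [0, -0.1, 1, 0, 5.2],
  [0, -0.1, 2.5, 0, 5.2],
  [0, -0.1, 4, 0, 5.2],
  [0, -0.1, 4, 0, 5.2],
  [0, -0.1, 4, 0, 5.2],
])

```text
t: 50.65
tool_pos: [0.5648, -0.0423, 0.1006]
tool_rot: [-3.142, 0.001, 0.001]
contact_force: [0.1, 0.4, -1.1]
opening: 0.0556
```

Call:
move_arm([
  [0, 0, 0.5, 0, 5.2],
  [0, 0, 1, 0, 5.2],
  [0, 0, 1.6, 0, 5.2],
  [0, 0, 1.6, 0, 5.2],
  [0, 0, 1.6, 0, 5.2],
])

```text
t: 51.28
tool_pos: [0.5649, -0.0423, 0.0847]
tool_rot: [3.142, -0.001, 0.0]
contact_force: [0.7, -0.2, -1.3]
opening: 0.0559
```

```bash
python3 -c "
from h import *
plan([.5655,-.0423,.085],-90);snap('wrist','w39')"
```

```text
t 51.27 pos [ 0.5649 -0.0423  0.0847] yaw -90.0 q6 1.37 F [ 0.7 -0.2 -1.3] op 0.0559
 d cm [ 0.06  0.   -0.03] twist -0.0 len 0.1
```

View pics/w39.png

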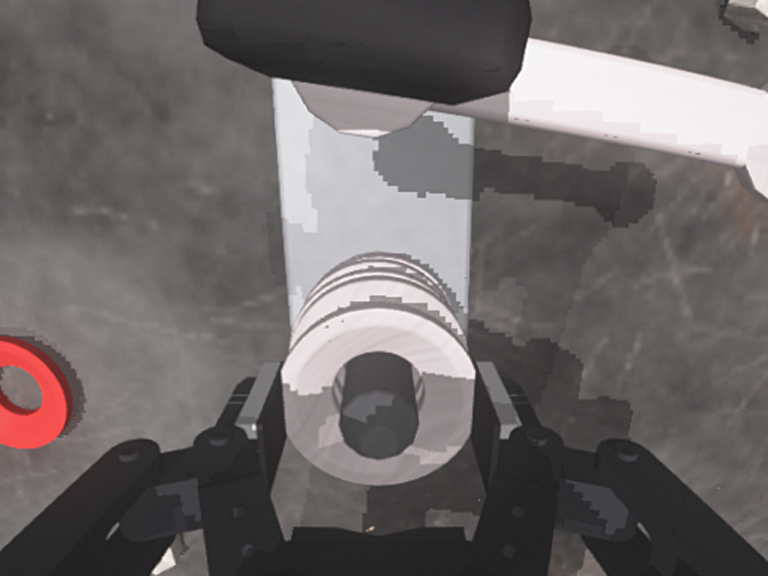

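The arbor tip is through the last bore. I release and check the stack from all views.

Call:
move_arm([
  [0, 0, 0, 0, 6.6],
  [0, 0, 0, 0, 7.2],
  [0, 0, 0, 0, 7.2],
  [0, 0, -5, 0, 7.5],
  [0, 0, -11, 0, 7.5],
])

```text
t: 51.95
tool_pos: [0.5637, -0.0421, 0.1942]
tool_rot: [-3.141, 0.001, 0.006]
contact_force: [0.8, 0.4, -0.6]
opening: 0.0744
```

Call:
move_arm([
  [0, 0, -3, 0, 7],
  [0, 0, -5, 0, 5],
  [0, 0, -5, 0, 4],
  [0, 0, -5, 0, 4],
])

```text
t: 52.45
tool_pos: [0.564, -0.0421, 0.2425]
tool_rot: [-3.141, 0.001, 0.005]
contact_force: [0.0, 0.2, -0.1]
opening: 0.0399
```

```bash
python3 -c "
from h import *
plan([.656,-.041,.22],-8);snap('wrist','w40');snap('scene','c40');snap('side','s40')
crop('c40',230,170,320,260,'a',7);crop('s40',200,150,290,240,'b',7);
a=cv2.imread('pics/a.png');b=cv2.imread('pics/b.png');cv2.imwrite('pics/ab40.png',cv2.resize(np.hstack([a,b]),(800,400)))"
```

```text
t 52.45 pos [ 0.564  -0.0421  0.2425] yaw -90.0 q6 1.37 F [ 0.   0.2 -0.1] op 0.0399
 d cm [ 9.21 -0.12  2.22] twist -82.0 len 9.5
```

View pics/ab40.png

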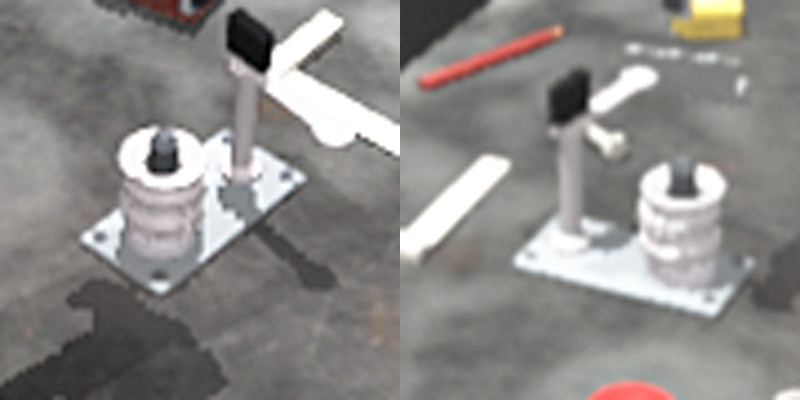

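View pics/w40.png

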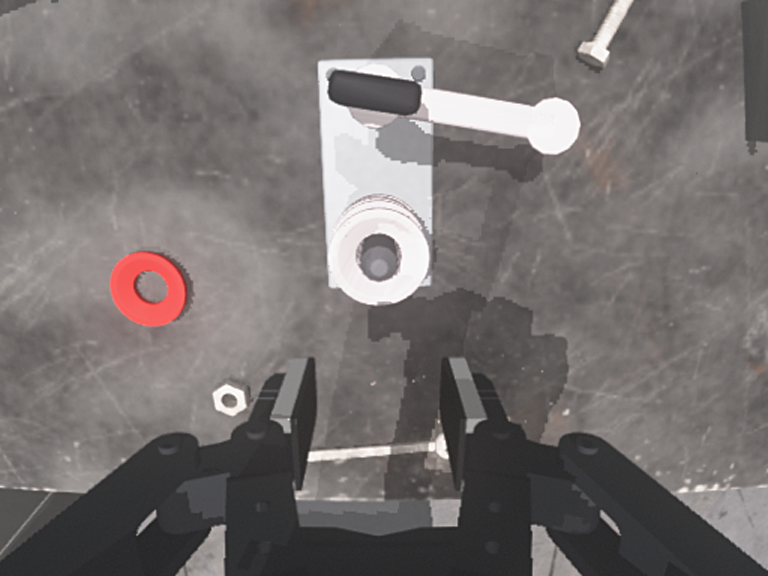

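The five-high alternating stack stands straight and level, and the keeper is still open. Now back to the knob, yaw −8°.

Call:
move_arm([
  [2, 0, 0, -10, 4],
  [5, 0, 0, -20, 4],
  [8, 0, 0, -30, 4],
  [9.2, 0, 0, -40, 4],
  [9.2, 0, 0, -50, 4],
])

```text
t: 53.22
tool_pos: [0.6572, -0.0423, 0.2429]
tool_rot: [-2.842, -1.334, 0.003]
contact_force: [-0.5, -0.5, -0.1]
opening: 0.04
```

Call:
move_arm([
  [0, 0, 0, -10, 4],
  [0, 0, 0, -20, 4],
  [0, 0, 0, -30, 4],
  [0, 0, 0, -32, 4],
  [0, 0, 0, -32, 4],
])

```text
t: 53.85
tool_pos: [0.6567, -0.0423, 0.244]
tool_rot: [-2.373, -2.057, 0.001]
contact_force: [-0.9, -1.1, 0.5]
opening: 0.0399
```

```bash
python3 -c "
from h import *
plan([.656,-.041,.145],-8);snap('wrist','w41')"
```

```text
t 53.85 pos [ 0.6567 -0.0423  0.244 ] yaw -8.2 q6 -0.04 F [-0.9 -1.1  0.5] op 0.0399
 d cm [ 0.12 -0.07  9.9 ] twist -0.2 len 9.9
```

View pics/w41.png

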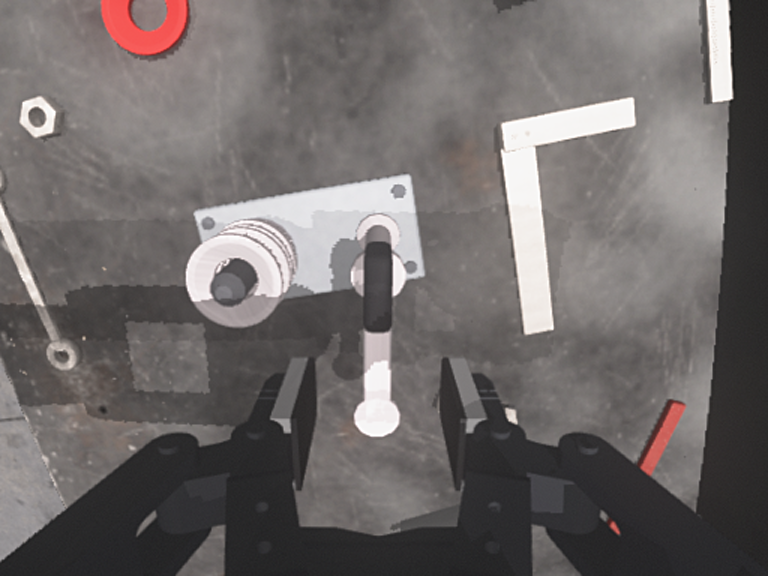

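The bar at (378,288) is aligned and centred. Descend and grip.

Call:
move_arm([
  [0.1, 0, 3, 0, 4],
  [0.1, 0, 6, 0, 4],
  [0.1, 0, 9.9, 0, 4],
  [0.1, 0, 9.9, 0, 4],
  [0.1, 0, 9.9, 0, 3],
])

```text
t: 54.52
tool_pos: [0.6578, -0.0415, 0.1472]
tool_rot: [2.371, 2.059, 0.002]
contact_force: [-0.9, 0.1, -0.4]
opening: 0.0301
```

Call:
move_arm([
  [0, 0, 0, 0, 1],
  [0, 0, 0, 0, 1],
  [0, 0, 0, 0, 1],
  [0, 0, 0, 0, 1],
], newtons=30)

```text
t: 55.02
tool_pos: [0.6567, -0.0413, 0.1486]
tool_rot: [-2.372, -2.059, 0.001]
contact_force: [-7.7, 0.7, 5.2]
opening: 0.013
```

```bash
python3 -c "
from h import *
plan([.6557,-.041,.145],-8);print(sensors.get_obs()['wrist_torque'])"
```

```text
t 55.02 pos [ 0.6567 -0.0413  0.1486] yaw -8.1 q6 -0.03 F [-7.7  0.7  5.2] op 0.0130
 d cm [ 0.02 -0.1   0.36] twist -0.1 len 0.4
[ 0.09854873  1.19923502 -0.22715928]
```

Call:
move_arm([
  [0, 0, 0, 8, 1],
  [0, 0, 0, 16, 1],
  [0, 0, 0, 24, 1],
  [0, 0, 0, 32, 1],
  [0, 0, 0, 32, 1],
])

```text
t: 55.65
tool_pos: [0.6563, -0.0412, 0.1486]
tool_rot: [-2.847, -1.325, 0.003]
contact_force: [-9.1, 0.2, 5.8]
opening: 0.0134
```

Call:
move_arm([
  [0, 0, 0, 8, 1],
  [0, 0, 0, 16, 1],
  [0, 0, 0, 24, 1],
  [0, 0, 0, 32, 1],
  [0, 0, 0, 32, 1],
])

```text
t: 56.28
tool_pos: [0.6561, -0.0409, 0.1486]
tool_rot: [-3.102, -0.489, 0.004]
contact_force: [-8.3, 2.4, 6.8]
opening: 0.0136
```

```bash
python3 -c "
from h import *
plan([.6557,-.041,.145],-88.4);print(sensors.get_obs()['wrist_torque']);snap('scene','c42');crop('c42',220,120,320,240,'c42c',5)"
```

```text
t 56.27 pos [ 0.6561 -0.0409  0.1486] yaw -72.1 q6 1.08 F [-8.3  2.4  6.8] op 0.0136
 d cm [-0.04  0.    0.36] twist 16.3 len 0.4
[ 0.28792988  1.47663134 -0.0586539 ]
```

View pics/c42c.png

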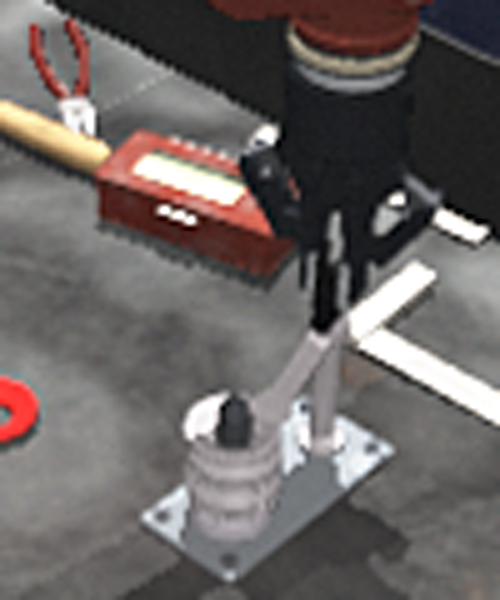

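The keeper is swinging in over the stack. About 16° remain, then on to the stop.

Call:
move_arm([
  [0, 0, 0, 6, 1],
  [0, 0, 0, 12, 1],
  [0, 0, 0, 16, 1],
  [0, 0, 0, 16, 1],
])

```text
t: 56.82
tool_pos: [0.656, -0.0406, 0.1486]
tool_rot: [-3.14, -0.053, 0.004]
contact_force: [-9.4, 2.4, 7.0]
opening: 0.0133
```

```bash
python3 -c "
from h import *
plan([.6557,-.041,.145],-88.4);print(sensors.get_obs()['wrist_torque'])"
```

```text
t 56.83 pos [ 0.656  -0.0406  0.1486] yaw -88.1 q6 1.36 F [-9.4  2.4  7. ] op 0.0133
 d cm [-0.03  0.03  0.36] twist 0.3 len 0.4
[ 0.43544669  1.50707525 -0.04212699]
```

Call:
move_arm([
  [0, 0, 0, 2, 1],
  [0, 0, 0, 4, 1],
  [0, 0, 0, 4, 1],
])

```text
t: 57.2
tool_pos: [0.6562, -0.0407, 0.1486]
tool_rot: [-3.141, 0.051, 0.004]
contact_force: [-9.5, 2.0, 7.8]
opening: 0.0133
```

```bash
python3 -c "
from h import *
plan([.6557,-.041,.145],-88.4);print(sensors.get_obs()['wrist_torque'])"
```

```text
t 57.20 pos [ 0.6562 -0.0407  0.1486] yaw -91.8 q6 1.43 F [-9.5  2.   7.8] op 0.0133
 d cm [-0.05  0.03  0.36] twist -3.4 len 0.4
[0.45048755 1.47385617 1.08419575]
```

The torque rose to 1.1 N m, so the knob is at the closed stop. I release and rise.

Call:
move_arm([
  [0, 0, 0, 0, 1],
  [0, 0, 0, -1, 4],
  [0, 0, 0, -1, 4],
  [0, 0, -6, -1, 4],
  [0, 0, -11, -1, 4],
])

```text
t: 57.82
tool_pos: [0.6573, -0.0416, 0.2576]
tool_rot: [3.141, -0.029, 0.001]
contact_force: [0.8, -0.2, 0.5]
opening: 0.0398
```

Call:
move_arm([
  [0, 0, -6, 0, 5],
  [0, 0, -10, 0, 5],
  [0, 0, -10, 0, 5],
  [0, 0, -10, 0, 5],
])

```text
t: 58.32
tool_pos: [0.6569, -0.0414, 0.3551]
tool_rot: [-3.141, 0.029, 0.001]
contact_force: [-0.8, -0.1, -0.1]
opening: 0.0496
```

```bash
python3 -c "
from h import *
plan([.5,-.041,.36],-88.4);snap('scene','c43');snap('side','s43');snap('wrist','w43')
crop('c43',230,170,320,260,'a',7);crop('s43',200,150,290,240,'b',7);
a=cv2.imread('pics/a.png');b=cv2.imread('pics/b.png');cv2.imwrite('pics/ab43.png',cv2.resize(np.hstack([a,b]),(800,400)))"
```

```text
t 58.33 pos [ 0.6569 -0.0414  0.3551] yaw -91.1 q6 1.41 F [-0.8 -0.1 -0.1] op 0.0496
 d cm [-15.69   0.24  -0.48] twist -2.7 len 15.7
```

View pics/ab43.png

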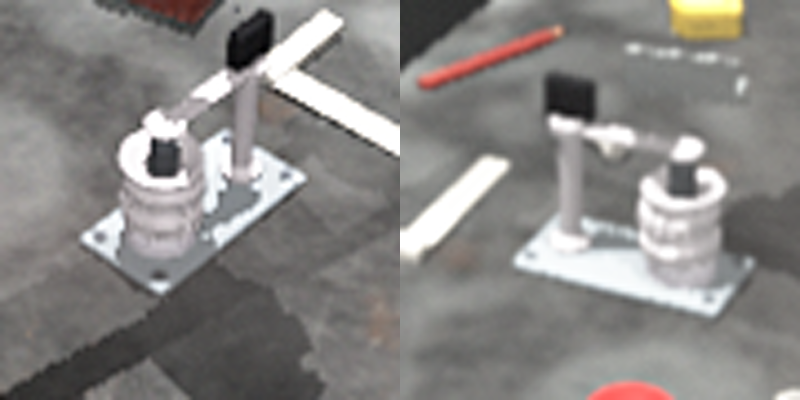

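View pics/w43.png

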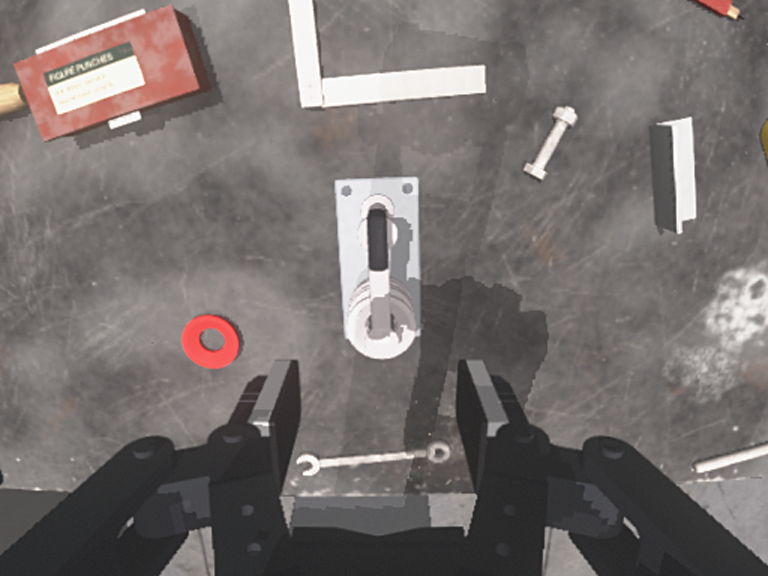

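View pics/c43.png

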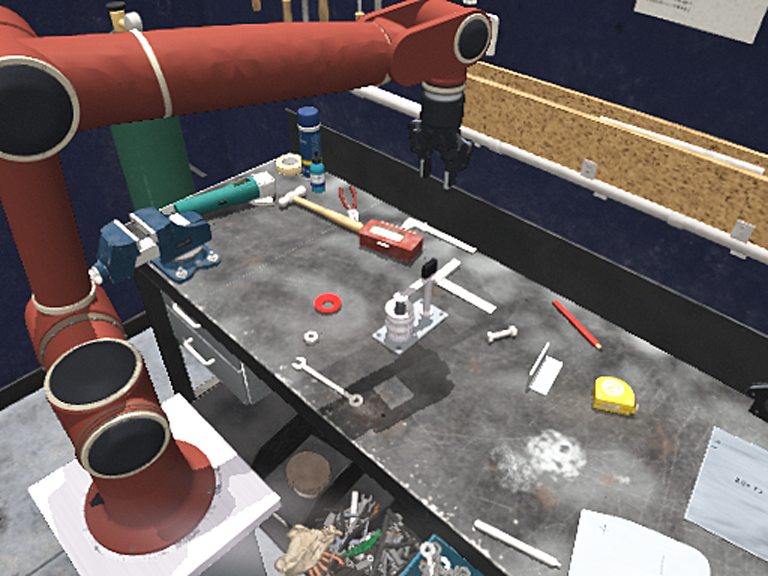

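```bash
python3 - <<'E'
from h import *
d=load('w43'); q=lambda u,v,z:pix2w(d,[(u/1.5-.17,v/1.5-.17)],z)[0]
a=q(377.5,212,.15);b=q(377.5,268,.15);t=q(380,327,.113);c=q(378,235,.115)
an=lambda p,s:np.degrees(np.arctan2(p[1]-s[1],p[0]-s[0]))
p=[q(335,180,.008),q(345,336,.008),q(418,178,.008),q(421,334,.008)]
print('bar',an(a,b),'arm',an(c,t),'plate',an(p[0],p[1]),an(p[2],p[3]), t)
E
```

```text
bar -0.9912310764238572 arm 0.2410780863148087 plate 1.2357949945348945 1.5533394120063946 [ 0.57846667 -0.0417424   0.113     ]
```

The keeper is within about 1° of the stand's axis, so at its stop by torque and by image. The stack is seated and nothing else has moved. Handing in.

```bash
python3 -c "
from h import *
print(order.finish_job())"
```

```text
the job is handed in; nothing more can be done
None
```

The disc spring stack is made up and the keeper is closed over it. I handed the job in at about 58 s of the 210 s allowed.

- **Keeper, opening:** I turned the knob anticlockwise until the torque rose at the stop. The image afterwards put it at 1.41 rad.
- **Stack:** There were five grey washers on the bench: three dishes and two domes. I stacked them dish, dome, dish, dome, dish. The red look-alike stayed where it was.
- **Keeper, closing:** I turned the knob clockwise until the torque rose to 1.1 N m at the stop.

**Last checks:** The final pictures show five washers sitting straight and level on the arbor, with the keeper arm over it. The image puts the keeper about 1° from the stand's axis (the bar edge about 2°), which I take as measuring error. No grey washers are left on the bench, and the bolt, nut and tools look unmoved.

**What went wrong:** My first grip on the first dish was too high on its band. The dish slipped and slid about 17 mm on the bench, keeping the same way up, and I picked it up on the second try. I let the first two washers drop the last 1–2 cm down the arbor because the gripper's palm would have met the post. Both seated.

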